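Shut the sample transport case and fasten its draw latch

ROBOT

A 6-joint arm with a two-finger parallel gripper is mounted at the origin on a cart in front of the work surface, level with it; the furniture and walls round the work are solid. World frame = base frame: x ahead of the robot, y to its left, z up, the work surface at z = 0. Lengths are in mm, angles in rad, forces in N, time in s.
With the tool pointing down it reaches from about 275 to 1000 mm from the base axis. Payload 8.4 kg.
Tool frame: the origin (TCP) lies on the centre line of the jaws, within the pads' length; the fingertips stand 25 mm ahead of it and the grasp point (between the pads) lies 6 mm ahead of it (manip.tips_ahead is the distance from the TCP to the fingertips, in mm); z points along the fingers, y is the direction in which the jaws open and shut (so a half turn about z gives the same grasp; the last joint's range is limited). The gripper opens to 85 mm and grips with 20 to 120 N. Pads are 22 mm wide; open, the fingers measure 114 mm over their backs; the gripper's body (76 mm by 85 mm) begins 54 mm behind the grasp point. The pads swing forward as they close: fully open they stand 13 mm farther back than shut.
Start: joints at [1.224, 0.353, 1.633, -0, 1.155, -0.002], TCP at [211.254, 588.218, 256.281] pointing down, gripper open.
Joint ranges: [-2.63, 2.63], [-0.92, 2.1], [0.06, 2.66], [-1.3, 4.44], [0, 2.69], [-3.02, 3.02]. Speed limits (rad/s): [2.22, 2.22, 2.79, 3.14, 3.14, 3.14].

INTERFACE

Orientations are given as [roll, pitch, yaw] about the fixed x, y, z axes, in that order (R = Rz(yaw) Ry(pitch) Rx(roll)).
In Python, from rig import manip gives the robot as it stands.
- The arm moves only by the tool jog_arm, never from a script. Its argument "commands" is one flat list of numbers, 6 for each row, row after row: the shift along the tool's x, y, z in mm, then the turn, a rotation vector about the tool's x, y, z in units of 5 degrees (1.0 is 5 degrees). A call has exactly 5 rows; each row shifts and turns the commanded pose from where the row before left it, along the tool's axes as they then stand; what a row does not reach is not made up. A row lasts 1/10 s, in which the tool goes at most 50 mm and 8.59 degrees, less where a joint would pass 70% of its speed; a pose out of reach is approached as far as the arm can. A call is refused whole if a number of a shift passes 50 or a number of a turn 1, either way. A call with a gripper value outside its range is refused whole. "jaw" is the finger opening in mm, from 0 to 85.4, set as the call begins (left out, the last holds). The fingers move at their own pace and stop on an object; the grip force is fixed at half the most. Time passes only in rows, so rows that do not move let the fingers close, or fill a call up. It gives the time, the measured TCP pose, the force and the opening at its end, in the units of the state.
- manip.state(): the state, without advancing time (a new reading comes with each control period).
- manip.capture(name): name is "side" or "top" or "wrist"; returns a dict with "img" (420x560x3 uint8, red, green, blue), "mtx" (3x3 intrinsics, pixels), "R" (3x3) and "t" (3): a world point X has camera coordinates R X + t. Camera axes: x right, y down, z forward; pixel columns grow to the right and rows downward; lengths in mm; the calibration is good to about 2 mm. A picture is of the moment at which its call begins. There is no depth.
- manip.hand_in(): hands the job in, once; it reports no verdict.
The state is a dict: "t": time; "joints": joint angles; "qvel": joint speeds; "tau": joint torques, N m; "eef_pos": TCP position; "tool_rot": TCP orientation; "force": force on the tool from outside, world axes, zero at the start; "ft_torque": the same for the moment, N m; "finger_gap": finger opening in mm.
Only numpy, scipy, OpenCV 4.12 (cv2) and the standard library are available. Lean on these libraries where they do the work, as an engineer would, in place of code of your own. Each camera call takes 0.05 s, during which the arm holds its last target.

TASK

Shut the grey sample transport case and fasten it: press the lid down, hook the claw of the draw latch over the keeper on the front of the lid, then swing the lever down over centre until it lies fully home and holds the claw drawn tight. Go gently with the lid, the claw and the lever: the keeper may be screwed on a little higher, lower, further in or out than usual, so feel the claw onto it with a light touch (never more than 10 N) instead of forcing it. Leave the things round the case where they are.

Things in the scene. Friction and masses are not known exactly. Their poses are not given: they have to be found in the camera images.
- case: the dark grey plastic sample transport case, 124 deep x 220 wide x 140 mm high shut (lower part 110 mm), heavy, does not move; three lidded jars stand in it. Origin: centre of its underside; x from its front (latch side, facing the robot) to its back (hinge side), y along the front, z up. Front face: the plane x = -62 mm. The draw latch is in the middle of the front (y = 0)
- latch_pivot (a point): middle of the lever's pivot line, which runs along the case's y between two steel ears (17 mm to either side); x = -83, z = 76 mm in the case frame
- lid: the lid, 29 mm high, hinged along the back. Origin: middle of the hinge line, x = 66, z = 111 mm in the case frame; axes as the case's when shut. Shut, its flat top is at z = 140 mm, its front at x = -64 mm in the case frame. A folded carrying handle lies on it (case x -9 to 28 mm, up to z = 152 mm). The steel keeper is screwed to the middle of its front
- lid_press (a point): a clear spot on the flat top of the lid near its front edge, where it can be pressed down: x = -42, y = 0, z = 140 mm in the case frame when shut
- lid_hinge (a joint): lid angle, rad: 0 = shut, positive = open (1.3 at most). A stiff hinge: the lid stays where it is left and takes about 1 to 3 N near its front edge to push down
- keeper_usual (a point): on the lid: where the axis of the keeper's nose lies at its usual setting (lid shut: x = -82, y = 0, z = 118 mm in the case frame). The keeper is screwed on through slots over packing, so the real nose, with the whole keeper, may sit up to 5 mm further in or out (case x) and up to 2 mm higher or lower (z) than this point; that is not measured: find it by feel. Its shape: see tooth
- lever: the steel lever. Origin: on its pivot line; y along the pivot (case y), -x from the pivot along the handle. The handle plate, 28 mm wide, lies 26 to 60 mm from the pivot; its pressing face is at z = +7.5 mm of the lever's frame; a 6 mm round curl runs along its end (up to z = 10.5 mm). The drawbar of the claw pivots on it at x = -14.5, z = -6.8 mm (16 mm from the lever's pivot)
- lever_swing (a joint): lever angle, rad: 0 = handle level, pointing away from the case; 1.57 = home, hanging down along the front (stop); negative = raised (-1.2 at most). Stays where left (0.03 N m friction). Claw hooked, it comes tight between -0.3 and 0.3, takes up to about 6 N at the handle, passes centre at 0.95 to 1.25; pushed on to 1.45 or so it closes by itself
- handle (a point): the middle of the lever's pressing face, 48 mm from the pivot
- claw: the spring-loaded steel claw, 14 mm wide, on a drawbar pivoted on the lever. Origin: the hook's seat, where the axis of the keeper's nose lies when hooked, 52 mm from the drawbar's pivot; z along the claw away from that pivot, x towards the case. Lever and claw both turn about y, so the hook can be put anywhere in reach in that upright plane (the lever moves along); it stays where left
- tooth (a point): tip of the claw's tooth (x 8, z -3 mm in its frame; 3.5 mm thick). The top of the hook has its underside at z = 3 mm. Keeper: a round nose, 6 mm thick, 28 mm long; behind it a slot for the tooth, 3 to 9 mm behind the nose axis, open at the top, floor 4.5 mm below the axis; then a 42 mm wide back plate rising 19 mm above the axis. Hooked, the tooth is in the slot, the top rests on the nose
- grip (a point): centre of the claw's black ribbed grip block, 14 (x) x 16 (y) x 16 (z) mm, for pinching across y; at x = -19, z = 1 mm in the claw's frame. Moving it takes about 2 N against the friction of the lever; the claw turns between the fingers as it moves, so grip it lightly
- claw_draw (a joint): how far the claw is drawn out against its spring, m: 0 = slack; 5 N per mm plus 3 N; latched tight it is 2 to 7 mm
- petri: bystander: a shallow round glass dish with lid, 62 mm across, 15 mm high; origin under its centre
- timer: bystander: a flat white bench timer, 66x62x20 mm; origin under its centre
- coverslips: bystander: a small blue cardboard box, 34x34x22 mm; origin under its centre
- marker_pen: bystander: a red and white marker, 135 mm long, 17 mm thick, lying; origin under its centre

How it is judged (in metres and radians):
On the way, in this order (a step that is already met when the one before it is completed fails the run):
1. the lid is pressed shut (value of joint lid_hinge below 0.03 rad), for 0.2 s.
2. the claw is hooked over the keeper and the lever begins to draw it (value of joint claw_draw above 0.001 m and contact force between claw and lid above 4 N and value of joint lid_hinge below 0.03 rad), for 0.05 s.
At the end, for the whole second after the job is handed in: the lid is shut (within 0.03 rad), the lever lies fully home (within 0.07 rad of its stop) and at rest, and the claw is hooked on the keeper and drawn tight: its spring drawn out at least 1.8 mm and the claw pulling on the keeper with over 8 N (value of joint lid_hinge below 0.03 rad and value of joint lever_swing above 1.5 rad and value of joint claw_draw above 0.0018 m and contact force between claw and lid above 8 N and not (velocity of joint lever_swing above 0.1 rad/s)); the robot touches nothing.
It fails at once if the claw is jammed against the keeper or the lid with over 10 N while its spring is still slack (contact force between claw and lid above 10 N and value of joint claw_draw below 0.0004 m).
It fails at once if the fingers press on the lid with over 40 N (contact force between the fingers and lid above 40 N).
It fails at once if the fingers press on the lever with over 30 N (contact force between the fingers and lever above 30 N and contact force between the fingers and claw below 1 N).
It fails at once if one of the things round the case (dish, timer, small box, marker) is shifted by over 20 mm (distance of any of petri, timer, coverslips, marker_pen from where it was at the start of the episode above 0.02 m).
It also fails if it takes over 72 s, if anything falls off the work surface, if the arm or the gripper's body presses on something with over 40 N, if the wrist force passes 120 N, or if a joint passes its speed limit or range.

## Working session

There is one attempt and no reset: what is moved stays moved. The work goes in short steps, Python scripts to look and compute and a tool call to move; the robot and the scene stay as the last step left them, time stands still between calls to the robot, and variables do not carry over. Pictures are saved under pics/ and viewed, and the job is handed in when it is done.

Besides the shell and the picture viewer there is one more tool, called after "Call:" as a command line: name --argument value ..., lists and objects as JSON in quotes. jog_arm: Moves the arm, as the interface text tells. Its arguments: {"type":"object","properties":{"commands":{"type":"array"},"jaw":{"type":"number"}},"required":["commands"]}

```bash
ls; mkdir -p pics; python3 - <<'E'
from rig import manip
import cv2
for n in ["side","top","wrist"]:
    c=manip.capture(n); cv2.imwrite(f"pics/{n}0.png",c["img"][:,:,::-1])
    print(n,c["mtx"].tolist(),c["R"].round(4).tolist(),c["t"].round(1).tolist())
print(manip.state(), manip.tips_ahead)
E
```

```text
pics
side [[506.03690407734825, 0.0, 280.8544311987213], [0.0, 506.03690407734825, 212.39874410727833], [0.0, 0.0, 1.0]] [[-0.9899, -0.1416, 0.0003], [-0.0617, 0.4295, -0.9009], [0.1274, -0.8919, -0.4339]] [566.5, 115.7, 951.7]
top [[390.03634626491856, 0.0, 272.31965941054506], [0.0, 390.03634626491856, 213.42524949225705], [0.0, 0.0, 1.0]] [[0.0276, -0.9996, 0.0105], [-0.9898, -0.0288, -0.1397], [0.1399, -0.0065, -0.9901]] [20.6, 594.9, 872.7]
wrist [[305.4762890360007, 0.0, 281.1968822551796], [0.0, 305.4762890360007, 210.15464333306147], [0.0, 0.0, 1.0]] [[0.3377, 0.9412, -0.0023], [0.9038, -0.3236, 0.2801], [0.2629, -0.0966, -0.96]] [-624.2, -37.8, 379.2]
{'t': 0.15, 'joints': array([ 1.22361211e+00,  3.53520240e-01,  1.63394560e+00,  2.06113035e-05,
        1.15521377e+00, -2.39588700e-03]), 'qvel': array([-0.00044159, -0.00257469, -0.00218465,  0.00015189,  0.00078071,
       -0.00158127]), 'tau': array([-2.12746181e-05, -6.05626130e+01, -3.42336452e+01, -3.00372233e-05,
        6.19877363e-03,  1.81811038e-05]), 'eef_pos': array([211.12699027, 587.90646974, 255.72223074]), 'tool_rot': array([-3.14050574e+00, -2.14520124e-05,  2.79679598e+00]), 'force': array([-0.82652975,  0.13709894, -1.1903461 ]), 'ft_torque': array([-0.01724851,  0.00499464, -0.00315475]), 'finger_gap': 85.11246167382761} 25.0
```

View pics/side0.png

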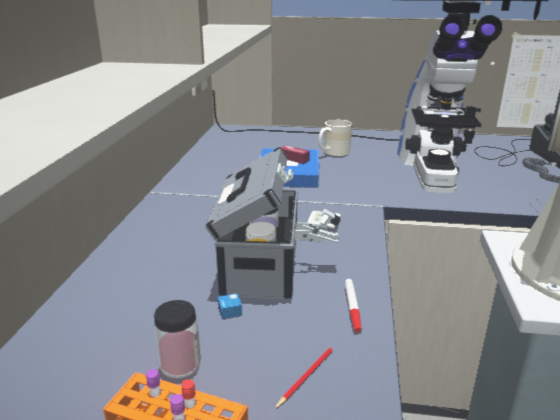

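View pics/top0.png

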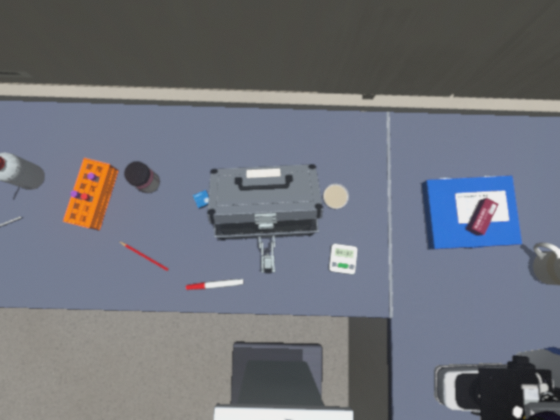

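View pics/wrist0.png

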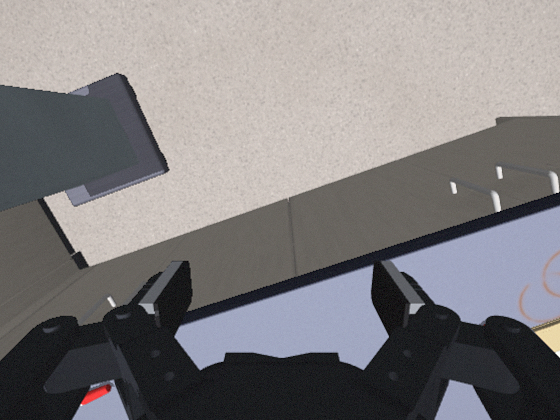

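```bash
python3 - <<'E'
import cv2
t=cv2.imread("pics/top0.png")[150:285,180:370]; cv2.imwrite("pics/top0z.png",cv2.resize(t,None,fx=4,fy=4,interpolation=cv2.INTER_CUBIC))
t=cv2.imread("pics/side0.png")[140:315,200:360]; cv2.imwrite("pics/side0z.png",cv2.resize(t,None,fx=3.4,fy=3.4,interpolation=cv2.INTER_CUBIC))
E
```

```text
(no output)
```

View pics/top0z.png

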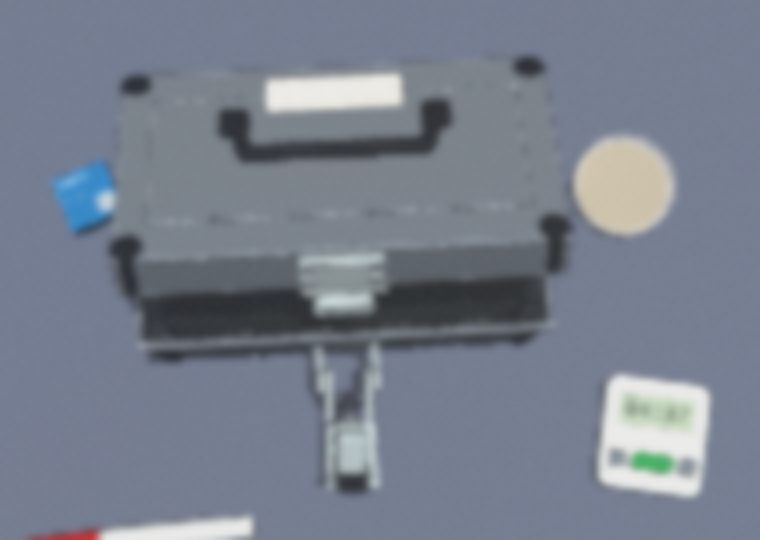

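View pics/side0z.png

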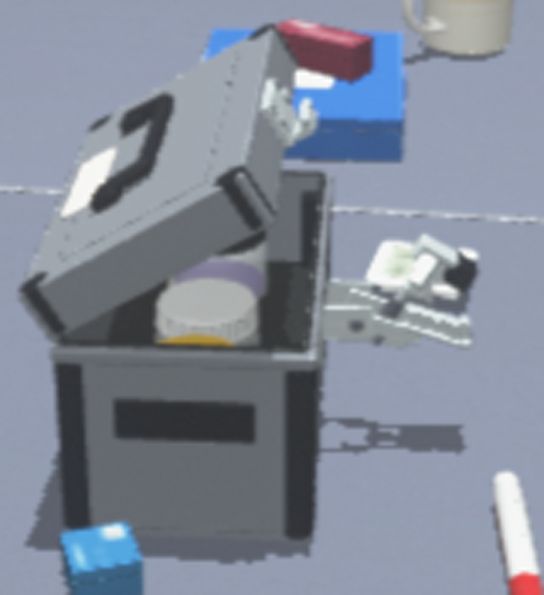

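```bash
cat > h.py <<'E'
import numpy as np, cv2
from rig import manip
def ray(c,px):
    d=np.linalg.inv(c["mtx"])@np.array([px[0],px[1],1.]); return -c["R"].T@c["t"], c["R"].T@d
def plane(c,px,z):
    o,d=ray(c,px); return o+d*(z-o[2])/d[2]
def proj(c,X):
    p=c["mtx"]@(c["R"]@np.array(X,float)+c["t"]); return p[:2]/p[2]
def tri(c1,p1,c2,p2):
    o1,d1=ray(c1,p1);o2,d2=ray(c2,p2)
    s=np.linalg.lstsq(np.c_[d1,-d2],o2-o1,rcond=None)[0]
    a,b=o1+d1*s[0],o2+d2*s[1]; return (a+b)/2,np.linalg.norm(a-b)
def crop(c,name,box,f):
    r0,r1,c0,c1=box; cv2.imwrite(name,cv2.resize(np.ascontiguousarray(c["img"][r0:r1,c0:c1,::-1]),None,fx=f,fy=f,interpolation=cv2.INTER_CUBIC))
E
python3 - <<'E'
from h import *
T=manip.capture("top");S=manip.capture("side")
a=plane(T,(180+140/4,150+347/4),110);b=plane(T,(180+550/4,150+324/4),110)
print(a,b,np.linalg.norm(a-b))
f=3.4
for n,p,z in [("rim front L",(318,358),110),("bot front L",(312,538),0),("bot back L",(65,528),0),("rim back L",(52,350),110),("rim front R",(332,180),110)]:
    print(n,plane(S,(200+p[0]/f,140+p[1]/f),z))
# keeper, lid edges
print("grip",tri(T,(180+350/4,150+482/4),S,(200+462/f,140+270/f)))
print("lever end mid/left", tri(T,(180+328/4,150+486/4),S,(200+468/f,140+340/f)))
print("keeper nose L", tri(T,(180+314/4,150+303/4),S,(200+308/f,140+110/f)))
print("lid front L corner",tri(T,(180+125/4,150+245/4),S,(200+237/f,140+175/f)))
E
```

```text
[530.27261672 159.41317591 110.        ] [548.95640872 -60.58156254 110.        ] 220.78670483222012
rim front L [528.15409779 162.31744004 110.        ]
bot front L [530.90312755 154.89177154   0.        ]
bot back L [658.32226806 164.2726556    0.        ]
rim back L [656.64788218 172.81360785 110.        ]
rim front R [545.47773946 -51.53715043 110.        ]
grip (array([462.94169868,  44.74612657, 103.74144527]), np.float64(2.45226940437718))
lever end mid/left (array([458.84249051,  56.95983192,  67.86264594]), np.float64(0.2873190740004227))
keeper nose L (array([546.55520567,  64.3738494 , 198.83744757]), np.float64(1.013983624552001))
lid front L corner (array([570.03369343, 156.13734674, 200.85349529]), np.float64(4.608714733831758))
```

```bash
cat >> h.py <<'E'
from scipy.spatial.transform import Rotation as Ro
YAW=0.085; O=np.array([601.4,54.7,0.]); EX=np.array([np.cos(YAW),np.sin(YAW),0]); EY=np.array([-np.sin(YAW),np.cos(YAW),0]);EZ=np.array([0,0,1.])
def c2w(x,y,z): return O+x*EX+y*EY+z*EZ
def w2c(p): d=np.array(p)-O; return np.array([d@EX,d@EY,d[2]])
def pose(): s=manip.state(); return s["eef_pos"],Ro.from_euler("xyz",s["tool_rot"]),s
def tool(tilt=0):  # case-aligned tool; tilt>0 (deg): fingers point down and towards case
    base=np.c_[-EX,EY,-EZ]
    return Ro.from_matrix(base)*Ro.from_euler("y",-tilt,degrees=True)
def plan(tcp_w,R,n,dec=1):
    p,Rc,s=pose(); rv=(Rc.inv()*R).as_rotvec()/n; u=np.degrees(rv)/5
    for i in range(n):
        Ri=Rc*Ro.from_rotvec(rv*i); d=Ri.inv().apply((tcp_w-p)/n)
        print([round(float(v),dec) for v in d]+[round(float(v),2) for v in u])
def rep():
    p,R,s=pose(); z=R.as_matrix()[:,2]
    print("t",round(s["t"],2),"case",w2c(p).round(1),"w",p.round(1),"zaxis case",np.round([z@EX,z@EY,z@EZ],3),"F case",np.round([s["force"]@EX,s["force"]@EY,s["force"][2]],1),"gap",round(s["finger_gap"],1),"j",s["joints"].round(2))
E
python3 - <<'E'
from h import *
rep(); print(tool(30).as_matrix()[:,2]@EX, tool(30).as_matrix()[:,2])
plan(c2w(-8,0,265),tool(),15)
E
```

```text
t 0.25 case [-343.5  564.5  255.9] w [211.2 588.  255.9] zaxis case [-0.    -0.001 -1.   ] F case [-0.6  0.9  0.6] gap 85.8 j [ 1.22  0.35  1.63  0.    1.16 -0.  ]
0.49999999999999994 [ 0.49819484  0.04244884 -0.8660254 ]
[-36.0, -24.9, -0.6, -0.0, -0.0, -0.33]
[-35.3, -25.9, -0.6, -0.0, -0.0, -0.33]
[-34.5, -26.9, -0.6, -0.0, -0.0, -0.33]
[-33.7, -27.9, -0.6, -0.0, -0.0, -0.33]
[-32.9, -28.8, -0.6, -0.0, -0.0, -0.33]
[-32.1, -29.8, -0.6, -0.0, -0.0, -0.33]
[-31.2, -30.7, -0.6, -0.0, -0.0, -0.33]
[-30.3, -31.6, -0.6, -0.0, -0.0, -0.33]
[-29.4, -32.4, -0.6, -0.0, -0.0, -0.33]
[-28.5, -33.3, -0.6, -0.0, -0.0, -0.33]
[-27.5, -34.1, -0.6, -0.0, -0.0, -0.33]
[-26.5, -34.8, -0.6, -0.0, -0.0, -0.33]
[-25.5, -35.6, -0.6, -0.0, -0.0, -0.33]
[-24.5, -36.3, -0.6, -0.0, -0.0, -0.33]
[-23.4, -37.0, -0.6, -0.0, -0.0, -0.33]
```

Call:
jog_arm --commands '[-36, -25, -0.6, 0, 0, -0.33, -35, -26, -0.6, 0, 0, -0.33, -34.5, -27, -0.6, 0, 0, -0.33, -34, -28, -0.6, 0, 0, -0.33, -33, -29, -0.6, 0, 0, -0.33]' --jaw 0

```text
t: 0.75
eef_pos: [339.2, 408.3, 259.3]
tool_rot: [3.141, 0.0, 2.942]
force: [0.3, 0.4, 0.5]
finger_gap: 12.0
```

Call:
jog_arm --commands '[-32, -30, -0.6, 0, 0, -0.33, -31, -31, -0.6, 0, 0, -0.33, -30, -31.5, -0.6, 0, 0, -0.33, -29.5, -32.5, -0.6, 0, 0, -0.33, -28.5, -33, -0.6, 0, 0, -0.33]'

```text
t: 1.25
eef_pos: [466.3, 230.1, 262.5]
tool_rot: [3.141, 0.0, 3.086]
force: [0.9, 0.0, -0.0]
finger_gap: 0.3
```

```bash
python3 - <<'E'
from h import *
rep(); print(manip.tips_ahead)
plan(c2w(-8,0,265),tool(),5)
E
```

```text
t 1.25 case [-119.7  186.2  262.5] w [466.3 230.1 262.5] zaxis case [ 0.  0. -1.] F case [ 0.9 -0.  -0. ] gap 0.3 j [ 0.46  0.18  1.85  0.    1.11 -1.06]
25.0
[-27.3, -33.7, -0.5, 0.0, 0.0, -0.32]
[-26.4, -34.5, -0.5, 0.0, 0.0, -0.32]
[-25.4, -35.2, -0.5, 0.0, 0.0, -0.32]
[-24.4, -35.9, -0.5, 0.0, 0.0, -0.32]
[-23.4, -36.6, -0.5, 0.0, 0.0, -0.32]
```

Call:
jog_arm --commands '[-27.3, -33.7, -0.5, 0, 0, -0.32, -26.4, -34.5, -0.5, 0, 0, -0.32, -25.4, -35.2, -0.5, 0, 0, -0.32, -24.4, -36, -0.5, 0, 0, -0.32, -23.4, -36.6, -0.5, 0, 0, -0.32]'

```text
t: 1.75
eef_pos: [593.2, 53.8, 264.8]
tool_rot: [3.142, 0.0, -3.058]
force: [0.2, 0.5, -0.3]
finger_gap: 0.2
```

```bash
python3 - <<'E'
from h import *
rep()
c=manip.capture("wrist"); cv2.imwrite("pics/w1.png",c["img"][:,:,::-1])
S=manip.capture("side"); crop(S,"pics/s1.png",(120,300,200,360),3.3)
E
```

```text
t 1.75 case [-8.300e+00 -2.000e-01  2.648e+02] w [593.2  53.8 264.8] zaxis case [ 0.  0. -1.] F case [ 0.2  0.5 -0.3] gap 0.2 j [ 0.09  0.3   1.69  0.    1.15 -1.57]
```

View pics/w1.png

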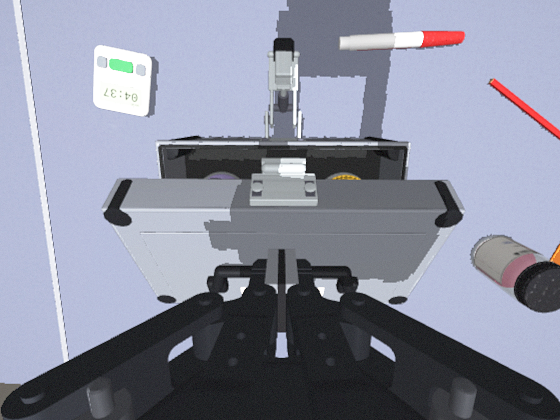

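View pics/s1.png

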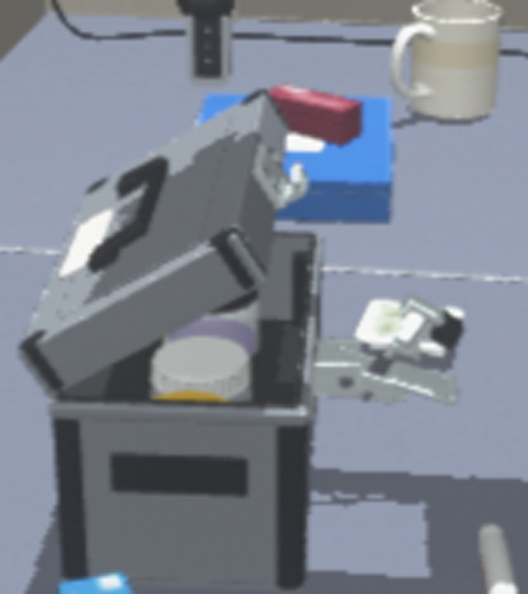

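```bash
python3 - <<'E'
from h import *
W=manip.capture("wrist");S=manip.capture("side");T=manip.capture("top")
for p in [(158,145),(409,144)]: print("rim",w2c(plane(W,p,110)))
print("cam",w2c(-W["R"].T@W["t"]))
f=3.3
sp=lambda x,y:(200+x/f,120+y/f)
print("grip W/S",[w2c(tri(W,(284,45),S,sp(447,328))[0]),tri(W,(284,45),S,sp(447,328))[1]])
r=tri(W,(273,135),S,sp(455,398)); 
# predicted model check: project latch model in side
def model(th,ph):
    c,s=np.cos(th),np.sin(th)
    L=lambda x,z:(-83+x*c-z*s, 76+x*s+z*c) # x is neg outward: at th>0 goes down
    P=L(-14.5,-6.8)
    C=lambda x,z:(P[0]+x*np.cos(ph)-(z+52)*np.sin(ph),P[1]+x*np.sin(ph)+(z+52)*np.cos(ph))
    return dict(piv=(-83,76),db=P,hend=L(-60,7.5),h26=L(-26,7.5),seat=C(0,0),tooth=C(8,-3),grip=C(-19,1))
for th,ph in [(.26,.51),(.1,.6)]:
  for k,v in model(th,ph).items():
    q=proj(S,c2w(v[0],0,v[1])); w=proj(W,c2w(v[0],0,v[1])); print(k,np.round(v,1),((q-[200,120])*f).round(0),w.round(0))
E
```

```text
rim [ -56.96909905 -110.80343604  110.        ]
rim [-56.88840961 108.45995239 110.        ]
cam [-76.94457707  -2.34366075 382.21809157]
grip W/S [array([-136.81328645,   -0.3961539 ,  102.64980733]), np.float64(0.25102176713567603)]
piv [-83  76] [349. 368.] [284. 114.]
db [-95.3  65.7] [370. 385.] [284. 101.]
hend [-142.9   67.8] [455. 384.] [284.  46.]
h26 [-110.1   76.6] [397. 369.] [284.  84.]
seat [-120.6  111.1] [418. 314.] [285.  64.]
tooth [-112.2  112.4] [403. 312.] [285.  76.]
grip [-137.7  102.7] [448. 328.] [284.  44.]
piv [-83  76] [349. 368.] [284. 114.]
db [-96.7  67.8] [373. 382.] [284.  99.]
hend [-143.4   77.5] [457. 369.] [284.  43.]
h26 [-109.6   80.9] [396. 362.] [284.  83.]
seat [-126.1  110.7] [428. 315.] [285.  57.]
tooth [-117.8  112.7] [413. 311.] [285.  68.]
grip [-142.4  100.8] [457. 332.] [284.  38.]
```

```bash
python3 - <<'E'
from h import *
S=manip.capture("side");W=manip.capture("wrist");T=manip.capture("top")
f=6
crop(S,"pics/s2.png",(195,260,280,350),8)
crop(W,"pics/w2.png",(25,165,215,355),5)
crop(T,"pics/t2.png",(230,280,235,300),9)
for n,p in dict(piv=(-83,18,76),hend=(-142.9,14,67.8),rimL=(-62,110,110),rimmid=(-62,60,110),botL=(-62,110,0),botBL=(62,110,0)).items():
    print(n,((proj(S,c2w(*p))-[280,195])*8).round(0),((proj(W,c2w(*p))-[215,25])*5).round(0),((proj(T,c2w(*p))-[235,230])*9).round(0))
E
```

```text
piv [205. 329.] [415. 463.] [215. 135.]
hend [465. 360.] [396. 127.] [245. 378.]
rimL [100. 394.] [952. 586.] [-178.   61.]
rimmid [108. 280.] [665. 586.] [31. 49.]
botL [ 95. 837.] [775. 556.] [-123.   94.]
botBL [-473.  818.] [ 739. 1035.] [-141. -358.]
```

View pics/s2.png

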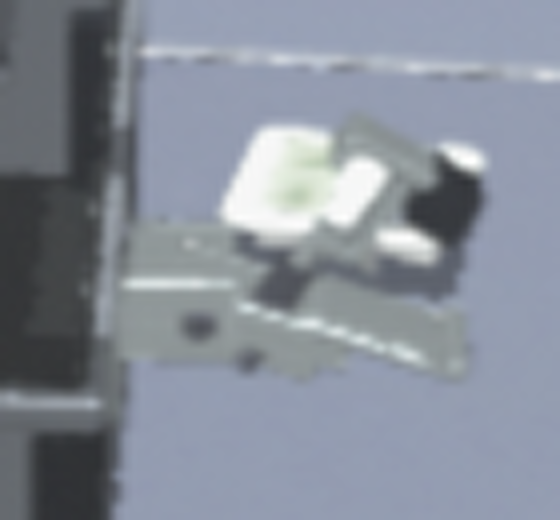

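View pics/w2.png

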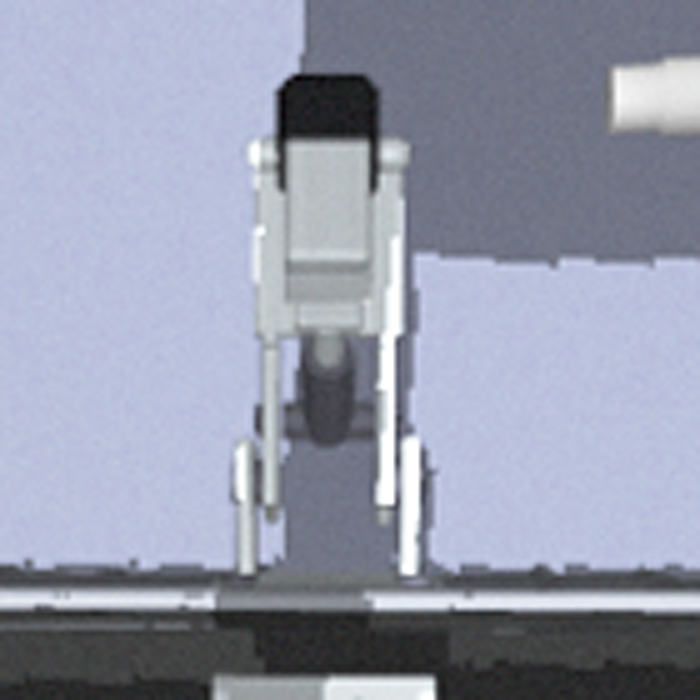

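View pics/t2.png

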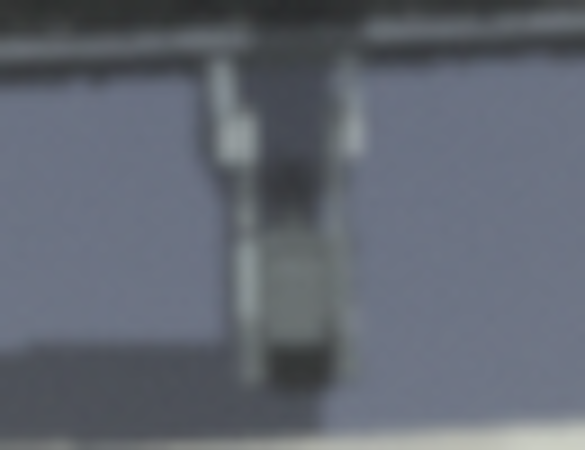

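Call:
jog_arm --commands '[-3, 0, 9, 0, 0, 0, -3, 0, 9, 0, 0, 0, -3, 0, 9, 0, 0, 0, -1, 0, 8, 0, 0, 0, 0, 0, 6, 0, 0, 0]'

```text
t: 2.65
eef_pos: [602.1, 56.3, 222.4]
tool_rot: [-3.142, -0.001, -3.059]
force: [-0.4, -0.5, -0.3]
finger_gap: 0.0
```

Call:
jog_arm --commands '[2, 0, 5, 0, 0, 0, 4, 0, 5, 0, 0, 0, 4, 0, 5, 0, 0, 0, 3, 0, 5, 0, 0, 0, 3, 0, 5, 0, 0, 0]'

```text
t: 3.15
eef_pos: [586.0, 54.9, 198.7]
tool_rot: [-3.142, 0.0, -3.059]
force: [-1.5, 0.4, 2.9]
finger_gap: 0.3
```

Call:
jog_arm --commands '[4, 0, 5, 0, 0, 0, 4, 0, 5, 0, 0, 0, 3, 0, 5, 0, 0, 0, 3, 0, 5, 0, 0, 0, 3, 0, 4, 0, 0, 0]'

```text
t: 3.65
eef_pos: [569.2, 53.5, 174.3]
tool_rot: [-3.142, -0.0, -3.059]
force: [0.7, -0.6, 1.3]
finger_gap: -0.2
```

Call:
jog_arm --commands '[2, 0, 3, 0, 0, 0, 1, 0, 3, 0, 0, 0, 1, 0, 2, 0, 0, 0, 0, 0, 1, 0, 0, 0, 0, 0, 1, 0, 0, 0]'

```text
t: 4.15
eef_pos: [565.0, 53.1, 165.0]
tool_rot: [-3.142, -0.001, -3.059]
force: [-6.0, -0.8, 15.7]
finger_gap: 0.2
```

```bash
python3 - <<'E'
from h import *
rep()
S=manip.capture("side"); crop(S,"pics/s3.png",(120,300,200,360),3.3)
E
```

```text
t 4.15 case [-36.4   1.5 165. ] w [565.   53.1 165. ] zaxis case [-0.001 -0.    -1.   ] F case [-6.1 -0.3 15.7] gap 0.2 j [ 0.09  0.37  1.84 -0.    0.93 -1.56]
```

View pics/s3.png

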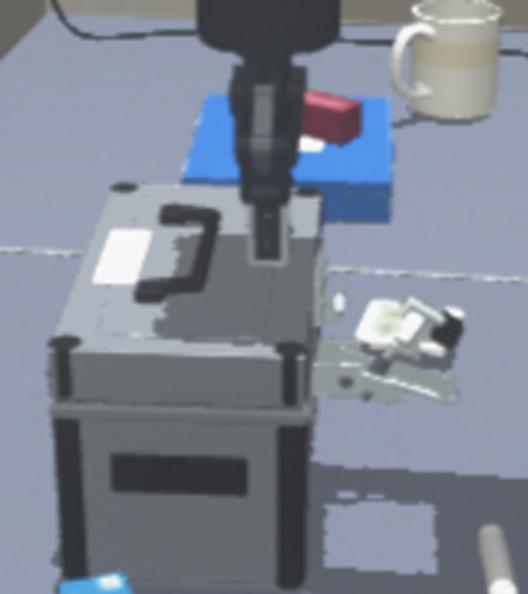

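Call:
jog_arm --commands '[0, 0, 0, 0, 0, 0, 0, 0, -5, 0, 0, 0, 0, 0, -20, 0, 0, 0, 10, 0, -30, 0, 0, 0, 20, 0, -20, 0, 0, 0]'

```text
t: 4.7
eef_pos: [536.6, 50.8, 241.5]
tool_rot: [-3.142, 0.002, -3.059]
force: [-0.6, -0.2, 0.1]
finger_gap: -0.0
```

Call:
jog_arm --commands '[30, 0, 0, 0, 0, 0, 30, 0, 0, 0, 0, 0, 10, 0, 0, 0, 0, 0, 0, 0, 0, 0, 0, 0, 0, 0, 0, 0, 0, 0]' --jaw 34

```text
t: 5.2
eef_pos: [467.0, 45.1, 240.2]
tool_rot: [3.142, 0.002, -3.059]
force: [0.6, 0.1, 0.4]
finger_gap: 34.1
```

```bash
python3 - <<'E'
from h import *
rep()
S=manip.capture("side"); crop(S,"pics/s4.png",(120,300,200,360),3.3)
W=manip.capture("wrist"); cv2.imwrite("pics/w4.png",W["img"][:,:,::-1])
T=manip.capture("top"); crop(T,"pics/t4.png",(180,280,210,330),6)
E
```

```text
t 5.2 case [-134.7    1.8  240.2] w [467.   45.1 240.2] zaxis case [ 0.002  0.    -1.   ] F case [0.6 0.  0.4] gap 34.1 j [ 0.09  0.13  1.97 -0.    1.04 -1.56]
```

View pics/w4.png

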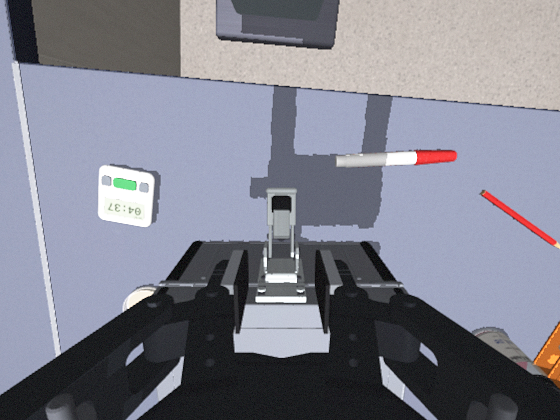

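View pics/s4.png

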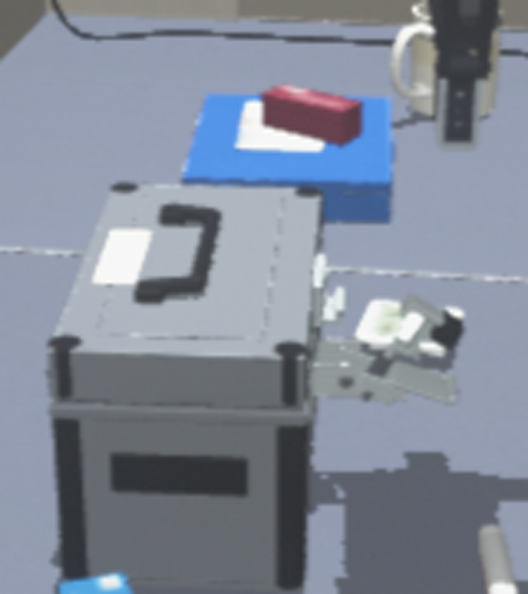

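```bash
python3 - <<'E'
from h import *
S=manip.capture("side"); W=manip.capture("wrist")
crop(S,"pics/s5.png",(180,250,280,350),8)
crop(W,"pics/w5.png",(180,305,215,345),6)
for y in (14,-14):
  for x in (-87,-82,-77): print(x,y,((proj(S,c2w(x,y,118))-[280,180])*8).round(0),((proj(W,c2w(x,y,118))-[215,180])*6).round(0))
print(((proj(S,c2w(-73,21,137))-[280,180])*8).round(0))
E
```

```text
-87 14 [227. 277.] [486. 505.]
-82 14 [204. 276.] [485. 536.]
-77 14 [182. 276.] [485. 568.]
-87 -14 [228. 224.] [290. 505.]
-82 -14 [206. 224.] [291. 537.]
-77 -14 [184. 223.] [292. 568.]
[165. 212.]
```

View pics/s5.png

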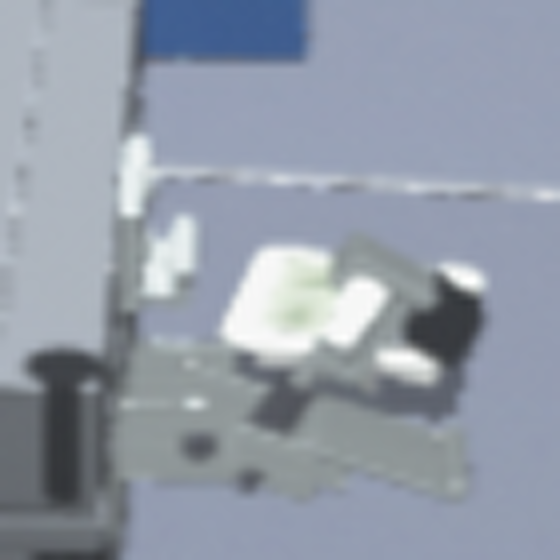

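View pics/w5.png

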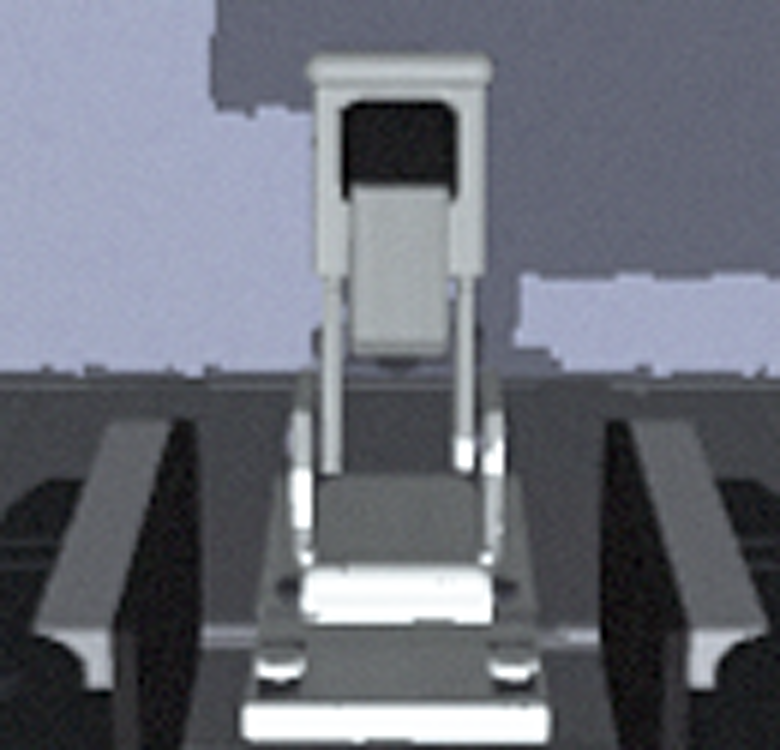

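```bash
python3 - <<'E'
from h import *
S=manip.capture("side"); W=manip.capture("wrist")
for n,p in dict(curl=(-142.9,0,67.8),curlL=(-142.9,14,67.8),lidtop=(-64,50,140),lidbot=(-64,50,111),rim=(-62,50,110),grip=(-137,0,102.7),ear=(-83,17,76),basefront=(-62,50,0)).items():
  print(n,((proj(S,c2w(*p))-[280,180])*8).round(0),((proj(W,c2w(*p))-[215,180])*6).round(0))
E
```

```text
curl [462. 451.] [389.  52.]
curlL [465. 480.] [476.  52.]
lidtop [121. 256.] [757. 736.]
lidbot [119. 375.] [721. 626.]
rim [110. 379.] [719. 634.]
grip [444. 316.] [388. 143.]
ear [205. 447.] [492. 416.]
basefront [104. 804.] [631. 362.]
```

Call:
jog_arm --commands '[1, 0, 30, 0, 0, 0, 1, 0, 30, 0, 0, 0, 1, 0, 25, 0, 0, 0, 1, 0, 18, 0, 0, 0, 1, 0, 12, 0, 0, 0]'

```text
t: 6.05
eef_pos: [460.3, 44.5, 123.4]
tool_rot: [-3.142, -0.002, -3.059]
force: [-0.7, -0.0, 0.4]
finger_gap: 34.2
```

Call:
jog_arm --commands '[0, 0, 5, 0, 0, 0, 0, 0, 2, 0, 0, 0, 0, 0, 0, 0, 0, 0, 0, 0, 0, 0, 0, 0, 0, 0, 0, 0, 0, 0]' --jaw 22

```text
t: 6.55
eef_pos: [461.3, 44.6, 118.4]
tool_rot: [3.142, 0.001, -3.059]
force: [0.4, -0.3, 0.6]
finger_gap: 22.1
```

```bash
python3 - <<'E'
from h import *
rep()
S=manip.capture("side"); crop(S,"pics/s6.png",(180,250,280,350),8)
W=manip.capture("wrist"); crop(W,"pics/w6.png",(150,350,180,380),4)
E
```

```text
t 6.55 case [-140.4    1.8  118.4] w [461.3  44.6 118.4] zaxis case [ 0.001  0.    -1.   ] F case [ 0.4 -0.3  0.6] gap 22.1 j [ 0.09  0.3   2.09  0.    0.75 -1.56]
```

View pics/w6.png

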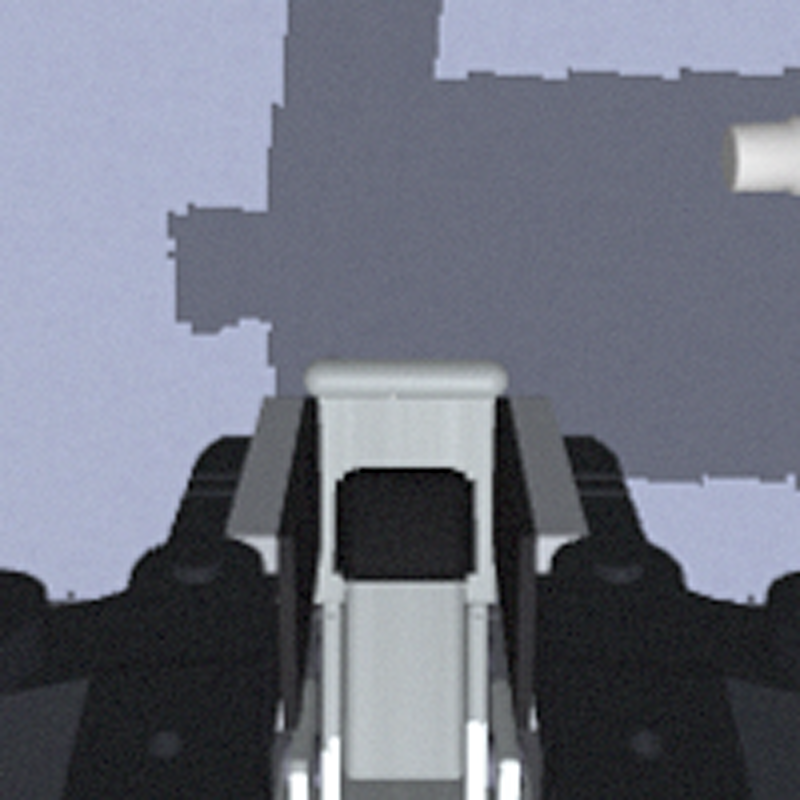

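View pics/s6.png

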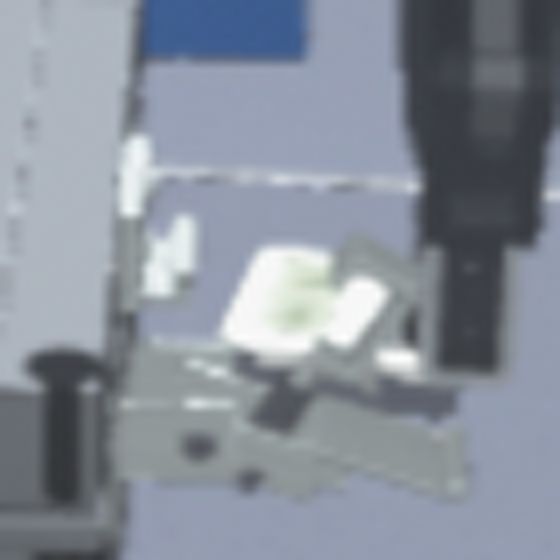

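Call:
jog_arm --commands '[-1, 0, 0, 0, 0, 0, -1, 0, 0, 0, 0, 0, 0, 0, 0, 0, 0, 0, 0, 0, 0, 0, 0, 0, 0, 0, 0, 0, 0, 0]' --jaw 15.5

```text
t: 7.15
eef_pos: [462.5, 44.6, 117.7]
tool_rot: [-3.142, -0.001, -3.059]
force: [-2.7, -2.8, 1.4]
finger_gap: 15.3
```

```bash
python3 - <<'E'
from h import *
rep()
pv=np.array([-83,76.])
for r,b in [(62,27),(65,35),(66,45),(66,55),(66,65),(66,72),(66,79)]:
    b=np.radians(b); g=pv+r*np.array([-np.cos(b),np.sin(b)]); print(r,np.degrees(b).round(),g.round(1))
E
```

```text
t 7.15 case [-139.2    1.7  117.7] w [462.5  44.6 117.7] zaxis case [-0.001 -0.    -1.   ] F case [-2.9 -2.6  1.4] gap 15.3 j [ 0.09  0.3   2.09 -0.    0.75 -1.56]
62 27.0 [-138.2  104.1]
65 35.0 [-136.2  113.3]
66 45.0 [-129.7  122.7]
66 55.0 [-120.9  130.1]
66 65.0 [-110.9  135.8]
66 72.0 [-103.4  138.8]
66 79.0 [-95.6 140.8]
```

Call:
jog_arm --commands '[-0.5, 0, -5.3, 0, 0, 0, -0.5, 0, -5.3, 0, 0, 0, -2.1, 0, -3.4, 0, 0, 0, -2.2, 0, -3.1, 0, 0, 0, -2.2, 0, -2.9, 0, 0, 0]'

```text
t: 7.65
eef_pos: [470.6, 45.3, 138.2]
tool_rot: [-3.142, 0.0, -3.059]
force: [1.2, -1.4, -3.3]
finger_gap: 16.0
```

```bash
python3 - <<'E'
from h import *
rep()
S=manip.capture("side"); crop(S,"pics/s7.png",(180,250,280,350),8)
E
```

```text
t 7.65 case [-131.1    1.8  138.2] w [470.6  45.3 138.2] zaxis case [ 0. -0. -1.] F case [ 1.1 -1.5 -3.3] gap 16.0 j [ 0.09  0.28  2.06 -0.    0.81 -1.56]
```

View pics/s7.png

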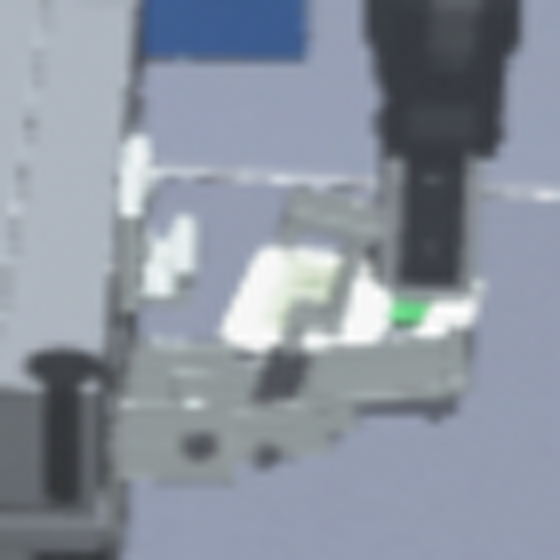

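Call:
jog_arm --commands '[-3.5, 0, -3, 0, 0, 0, -3.5, 0, -3, 0, 0, 0, -3.5, 0, -2.8, 0, 0, 0, -4, 0, -2.3, 0, 0, 0, -4, 0, -2.1, 0, 0, 0]'

```text
t: 8.2
eef_pos: [488.9, 46.8, 151.1]
tool_rot: [-3.142, -0.0, -3.059]
force: [-1.1, -1.6, -1.2]
finger_gap: 16.0
```

```bash
python3 - <<'E'
from h import *
rep()
S=manip.capture("side"); crop(S,"pics/s8.png",(180,250,280,350),8)
E
```

```text
t 8.2 case [-112.7    1.7  151.1] w [488.9  46.8 151.1] zaxis case [-0. -0. -1.] F case [-1.2 -1.5 -1.2] gap 16.0 j [ 0.09  0.28  2.01 -0.    0.85 -1.56]
```

View pics/s8.png

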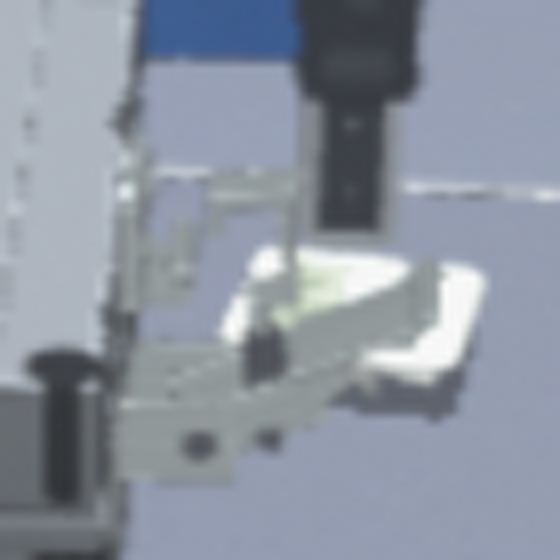

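```bash
cat >> h.py <<'E'
from scipy.optimize import fsolve
def fk(th,ph,draw=0):
    c,s=np.cos(th),np.sin(th)
    P=np.array([-83-14.5*c+6.8*s,76-14.5*s-6.8*c])
    C=lambda x,z:P+(np.array([x*np.cos(ph)-(z+52+draw)*np.sin(ph),x*np.sin(ph)+(z+52+draw)*np.cos(ph)]))
    return dict(P=P,seat=C(0,0),tooth=C(8,-3),tooth2=C(4.5,-3),grip=C(-19,1))
def ikgrip(g,x0=(-.5,-.2)): return fsolve(lambda q: fk(*q)["grip"]-np.array(g),x0)
def ikseat(g,x0=(-.5,-.3)): return fsolve(lambda q: fk(*q)["seat"]-np.array(g),x0)
E
python3 - <<'E'
from h import *
S=manip.capture("side")
q=ikgrip((-110.7,136.1)); print(q,{k:(v.round(1),((proj(S,c2w(v[0],1,v[1]))-[280,180])*8).round(0)) for k,v in fk(*q).items()})
for s in [(-90,132),(-84,130),(-79,129),(-77,128),(-77,124),(-77,120),(-77,118)]:
    q=ikseat(s); f=fk(*q); print(s,q.round(2),{k:v.round(1).tolist() for k,v in f.items() if k!='seat'}, "TCP",(f["grip"]+[-2,15]).round(1))
E
```

```text
[-0.77022311 -0.11928725] {'P': (array([-98.1,  81.2]), array([271., 396.])), 'seat': (array([-92. , 132.8]), array([251., 194.])), 'tooth': (array([-84.4, 128.9]), array([217., 208.])), 'tooth2': (array([-87.8, 129.3]), array([232., 207.])), 'grip': (array([-110.7,  136.1]), array([334., 182.]))}
(-90, 132) [-0.73 -0.16] {'P': [-98.3, 80.7], 'tooth': [-82.6, 127.8], 'tooth2': [-86.0, 128.3], 'grip': [-108.6, 136.0]} TCP [-110.6  151. ]
(-84, 130) [-0.69 -0.28] {'P': [-98.5, 80.1], 'tooth': [-77.2, 124.9], 'tooth2': [-80.5, 125.9], 'grip': [-102.0, 136.3]} TCP [-104.   151.3]
(-79, 129) [-0.74 -0.38] {'P': [-98.3, 80.7], 'tooth': [-72.7, 123.2], 'tooth2': [-75.9, 124.5], 'grip': [-96.3, 137.0]} TCP [-98.3 152. ]
(-77, 128) [-0.73 -0.42] {'P': [-98.3, 80.6], 'tooth': [-70.9, 122.0], 'tooth2': [-74.1, 123.4], 'grip': [-93.9, 136.7]} TCP [-95.9 151.7]
(-77, 124) [-0.49 -0.44] {'P': [-99.0, 76.9], 'tooth': [-71.0, 117.9], 'tooth2': [-74.2, 119.4], 'grip': [-93.8, 132.9]} TCP [-95.8 147.9]
(-77, 120) [-0.23 -0.43] {'P': [-98.7, 72.7], 'tooth': [-71.0, 113.9], 'tooth2': [-74.2, 115.4], 'grip': [-93.9, 128.8]} TCP [-95.9 143.8]
(-77, 118) [-0.08 -0.42] {'P': [-98.0, 70.4], 'tooth': [-70.9, 112.0], 'tooth2': [-74.1, 113.4], 'grip': [-94.0, 126.6]} TCP [-96.  141.6]
```

```bash
python3 - <<'E'
from h import *
for s in [(-92,132.8),(-86,132),(-82,131.5),(-79,131.5),(-77,131.5),(-75,131.5)]:
    q=ikseat(s); f=fk(*q); print(s,q.round(2),{k:v.round(1).tolist() for k,v in f.items() if k!='seat'}, "TCP",(f["grip"]+[-2,15]).round(1))
E
```

```text
(-92, 132.8) [-0.77 -0.12] {'P': [-98.2, 81.2], 'tooth': [-84.4, 128.9], 'tooth2': [-87.9, 129.3], 'grip': [-110.7, 136.0]} TCP [-112.7  151. ]
(-86, 132) [-0.78 -0.23] {'P': [-98.1, 81.4], 'tooth': [-78.9, 127.2], 'tooth2': [-82.3, 128.0], 'grip': [-104.2, 137.4]} TCP [-106.2  152.4]
(-82, 131.5) [-0.82 -0.31] {'P': [-97.9, 82.0], 'tooth': [-75.3, 126.2], 'tooth2': [-78.6, 127.3], 'grip': [-99.8, 138.2]} TCP [-101.8  153.2]
(-79, 131.5) [-0.88 -0.36] {'P': [-97.5, 82.9], 'tooth': [-72.6, 125.9], 'tooth2': [-75.9, 127.1], 'grip': [-96.4, 139.2]} TCP [-98.4 154.2]
(-77, 131.5) [-0.93 -0.4 ] {'P': [-97.1, 83.6], 'tooth': [-70.8, 125.6], 'tooth2': [-74.0, 127.0], 'grip': [-94.1, 139.8]} TCP [-96.1 154.8]
(-75, 131.5) [-0.98 -0.43] {'P': [-96.7, 84.3], 'tooth': [-69.0, 125.4], 'tooth2': [-72.2, 126.9], 'grip': [-91.8, 140.3]} TCP [-93.8 155.3]
```

Call:
jog_arm --commands '[-2.5, 0, -0.4, 0, 0, 0, -2.5, 0, -0.4, 0, 0, 0, -2.2, 0, -0.4, 0, 0, 0, -2, 0, -0.5, 0, 0, 0, -1.5, 0, -0.4, 0, 0, 0]'

```text
t: 8.8
eef_pos: [499.4, 47.7, 152.9]
tool_rot: [-3.142, -0.0, -3.059]
force: [-0.5, -2.9, -2.2]
finger_gap: 15.8
```

Call:
jog_arm --commands '[-0.5, 0, -0.1, 0, 0, 0, -0.5, 0, -0.1, 0, 0, 0, -0.5, 0, -0.1, 0, 0, 0, -0.5, 0, -0.2, 0, 0, 0, -0.5, 0, -0.1, 0, 0, 0]'

```text
t: 9.3
eef_pos: [501.9, 47.9, 153.7]
tool_rot: [-3.142, -0.0, -3.059]
force: [-1.3, -1.7, -0.7]
finger_gap: 15.6
```

```bash
python3 - <<'E'
from h import *
rep()
S=manip.capture("side"); crop(S,"pics/s9.png",(180,250,280,350),8)
E
```

```text
t 9.3 case [-99.8   1.7 153.7] w [501.9  47.9 153.7] zaxis case [-0. -0. -1.] F case [-1.5 -1.6 -0.7] gap 15.6 j [ 0.09  0.3   1.98 -0.    0.86 -1.56]
```

View pics/s9.png

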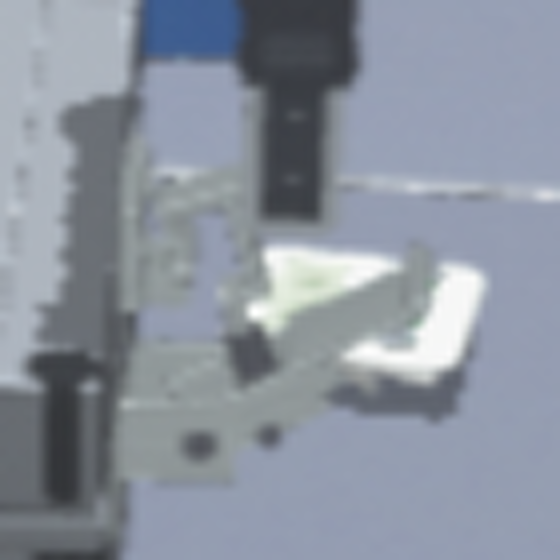

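Call:
jog_arm --commands '[-0.3, 0, -0.1, 0, 0, 0, -0.3, 0, -0.1, 0, 0, 0, -0.3, 0, -0.1, 0, 0, 0, -0.3, 0, -0.1, 0, 0, 0, -0.2, 0, -0.1, 0, 0, 0]'

```text
t: 9.85
eef_pos: [503.3, 48.0, 154.2]
tool_rot: [-3.142, -0.0, -3.059]
force: [-1.1, -3.0, -3.5]
finger_gap: 15.9
```

Call:
jog_arm --commands '[-0.2, 0, 0, 0, 0, 0, -0.2, 0, -0.1, 0, 0, 0, -0.2, 0, 0, 0, 0, 0, -0.2, 0, -0.1, 0, 0, 0, -0.2, 0, -0.1, 0, 0, 0]'

```text
t: 10.35
eef_pos: [504.2, 48.1, 154.4]
tool_rot: [3.142, -0.0, -3.059]
force: [-1.6, -3.1, -2.7]
finger_gap: 15.0
```

```bash
python3 - <<'E'
from h import *
rep()
E
```

```text
t 10.35 case [-97.4   1.7 154.4] w [504.2  48.1 154.4] zaxis case [-0.  0. -1.] F case [-1.9 -3.  -2.7] gap 15.0 j [ 0.09  0.3   1.98  0.    0.87 -1.56]
```

Call:
jog_arm --commands '[-0.2, 0, 0, 0, 0, 0, -0.2, 0, -0.1, 0, 0, 0, -0.2, 0, 0, 0, 0, 0, -0.2, 0, -0.1, 0, 0, 0, -0.2, 0, 0, 0, 0, 0]'

```text
t: 10.85
eef_pos: [504.6, 48.2, 154.5]
tool_rot: [-3.142, -0.001, -3.059]
force: [-5.0, -2.6, -1.4]
finger_gap: 15.9
```

Call:
jog_arm --commands '[-0.2, 0, 0, 0, 0, 0, -0.2, 0, -0.1, 0, 0, 0, -0.2, 0, 0, 0, 0, 0, -0.2, 0, -0.1, 0, 0, 0, -0.2, 0, 0, 0, 0, 0]'

```text
t: 11.35
eef_pos: [504.9, 48.2, 154.5]
tool_rot: [-3.142, -0.003, -3.059]
force: [-7.8, -3.4, 0.8]
finger_gap: 15.6
```

```bash
python3 - <<'E'
from h import *
rep()
S=manip.capture("side"); crop(S,"pics/s10.png",(180,250,280,350),8)
E
```

```text
t 11.35 case [-96.7   1.7 154.5] w [504.9  48.2 154.5] zaxis case [-0.003 -0.    -1.   ] F case [-8.1 -2.7  0.8] gap 15.6 j [ 0.09  0.3   1.97  0.    0.87 -1.56]
```

View pics/s10.png

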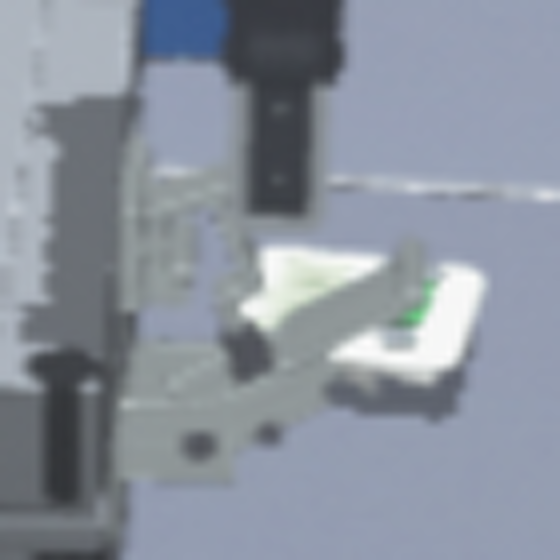

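```bash
python3 - <<'E'
from h import *
W=manip.capture("wrist"); crop(W,"pics/w10.png",(220,400,200,360),4.5); 
T=manip.capture("top"); crop(T,"pics/t10.png",(200,260,230,310),8)
E
```

```text
(no output)
```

View pics/w10.png

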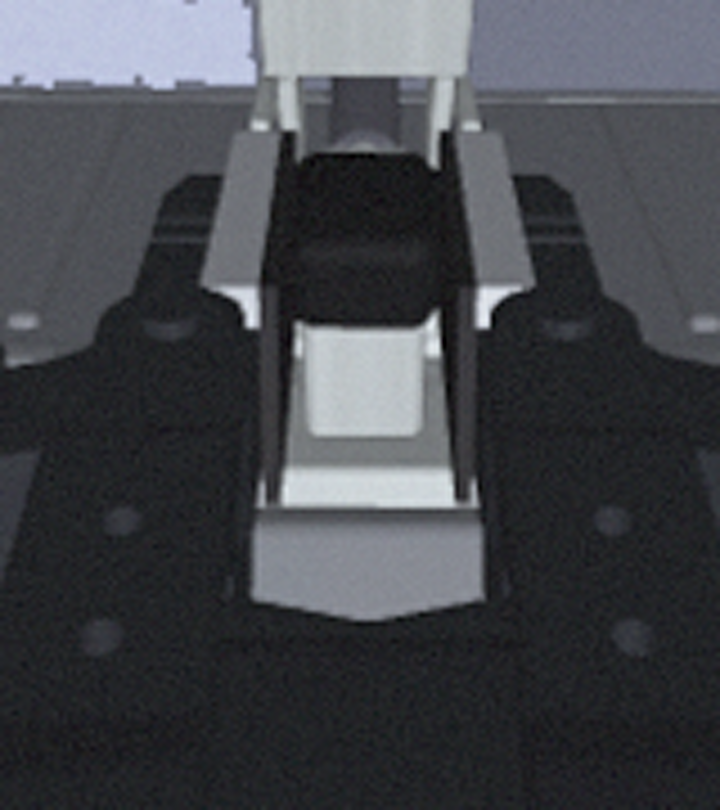

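Call:
jog_arm --commands '[0.3, 0, 0.2, 0, 0, 0, 0.3, 0, 0.2, 0, 0, 0, 0.3, 0, 0.2, 0, 0, 0, 0, 0, 0.2, 0, 0, 0, 0, 0, 0.2, 0, 0, 0]'

```text
t: 12.0
eef_pos: [504.7, 48.1, 154.1]
tool_rot: [-3.142, -0.001, -3.059]
force: [-6.0, -3.4, 4.9]
finger_gap: 15.6
```

Call:
jog_arm --commands '[0, 0, 0.3, 0, 0, 0, 0, 0, 0.3, 0, 0, 0, 0, 0, 0.3, 0, 0, 0, 0, 0, 0.3, 0, 0, 0, 0, 0, 0.3, 0, 0, 0]'

```text
t: 12.5
eef_pos: [504.7, 48.2, 152.6]
tool_rot: [-3.142, -0.001, -3.059]
force: [-6.5, -3.8, 4.9]
finger_gap: 15.5
```

```bash
python3 - <<'E'
from h import *
rep()
E
```

```text
t 12.5 case [-96.9   1.7 152.6] w [504.7  48.2 152.6] zaxis case [-0.001 -0.    -1.   ] F case [-6.8 -3.3  4.9] gap 15.5 j [ 0.09  0.3   1.97 -0.    0.86 -1.56]
```

Call:
jog_arm --commands '[0.3, 0, 0, 0, 0, 0, 0.3, 0, 0, 0, 0, 0, 0.2, 0, 0.2, 0, 0, 0, 0, 0, 0.3, 0, 0, 0, 0, 0, 0.3, 0, 0, 0]'

```text
t: 13.0
eef_pos: [504.7, 48.2, 152.0]
tool_rot: [-3.142, 0.0, -3.059]
force: [-5.1, -2.6, 5.5]
finger_gap: 15.5
```

```bash
python3 - <<'E'
from h import *
rep()
E
```

```text
t 13.0 case [-96.9   1.7 152. ] w [504.7  48.2 152. ] zaxis case [ 0. -0. -1.] F case [-5.3 -2.2  5.5] gap 15.5 j [ 0.09  0.3   1.98 -0.    0.86 -1.56]
```

Call:
jog_arm --commands '[0.2, 0, 0.2, 0, 0, 0, 0.2, 0, 0.2, 0, 0, 0, 0, 0, 0.3, 0, 0, 0, 0, 0, 0.3, 0, 0, 0, 0, 0, 0.3, 0, 0, 0]'

```text
t: 13.5
eef_pos: [504.6, 48.1, 150.4]
tool_rot: [-3.142, 0.001, -3.059]
force: [-2.2, -2.8, 1.9]
finger_gap: 15.7
```

```bash
python3 - <<'E'
from h import *
rep()
S=manip.capture("side"); crop(S,"pics/s11.png",(180,250,280,350),8)
E
```

```text
t 13.5 case [-97.    1.7 150.4] w [504.6  48.1 150.4] zaxis case [ 0.001 -0.    -1.   ] F case [-2.4 -2.6  1.9] gap 15.7 j [ 0.09  0.31  1.98 -0.    0.86 -1.56]
```

View pics/s11.png

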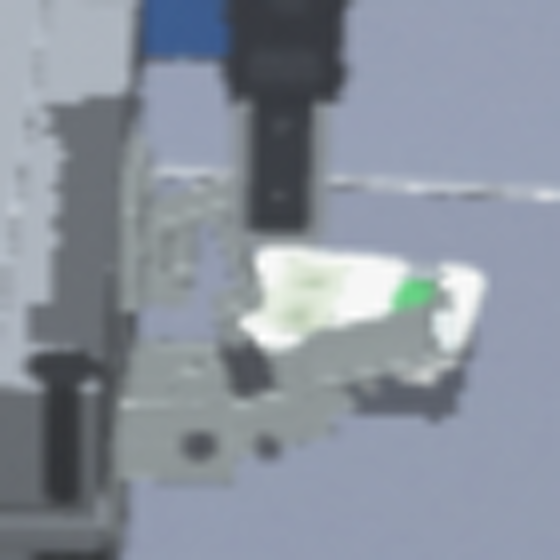

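Call:
jog_arm --commands '[0, 0, 0.3, 0, 0, 0, 0, 0, 0.3, 0, 0, 0, 0, 0, 0.3, 0, 0, 0, 0, 0, 0.3, 0, 0, 0, 0, 0, 0.3, 0, 0, 0]'

```text
t: 14.05
eef_pos: [504.4, 48.1, 148.8]
tool_rot: [3.142, 0.0, -3.059]
force: [-0.6, -2.0, 2.9]
finger_gap: 15.4
```

```bash
python3 - <<'E'
from h import *
rep()
E
```

```text
t 14.05 case [-97.2   1.7 148.8] w [504.4  48.1 148.8] zaxis case [ 0.  0. -1.] F case [-0.8 -1.9  2.9] gap 15.4 j [ 0.09  0.31  1.98 -0.    0.85 -1.56]
```

Call:
jog_arm --commands '[0, 0, 0.3, 0, 0, 0, 0, 0, 0.3, 0, 0, 0, 0, 0, 0.3, 0, 0, 0, 0, 0, 0.3, 0, 0, 0, 0, 0, 0.3, 0, 0, 0]'

```text
t: 14.55
eef_pos: [504.3, 48.1, 147.3]
tool_rot: [-3.142, 0.0, -3.059]
force: [0.6, -2.9, 3.7]
finger_gap: 15.7
```

Call:
jog_arm --commands '[0, 0, 0.2, 0, 0, 0, 0, 0, 0.2, 0, 0, 0, 0, 0, 0.3, 0, 0, 0, 0, 0, 0.3, 0, 0, 0, 0, 0, 0.2, 0, 0, 0]'

```text
t: 15.05
eef_pos: [504.1, 48.1, 146.3]
tool_rot: [-3.142, -0.0, -3.059]
force: [-1.6, -2.3, 8.3]
finger_gap: 15.7
```

```bash
python3 - <<'E'
from h import *
rep()
S=manip.capture("side"); crop(S,"pics/s12.png",(180,250,280,350),8)
q=ikgrip(w2c(pose()[0])[[0,2]]+[2,-15]); print(q,fk(*q))
E
```

```text
t 15.05 case [-97.5   1.7 146.3] w [504.1  48.1 146.3] zaxis case [-0. -0. -1.] F case [-1.8 -2.2  8.3] gap 15.7 j [ 0.09  0.31  1.98 -0.    0.85 -1.56]
[-0.38608299 -0.40733994] {'P': array([-98.99329774,  75.1606983 ]), 'seat': array([-78.39254482, 122.90594916]), 'tooth': array([-72.23562659, 116.98206885]), 'tooth2': array([-75.44924924, 118.36865799]), 'grip': array([-95.44175662, 131.35132524])}
```

View pics/s12.png

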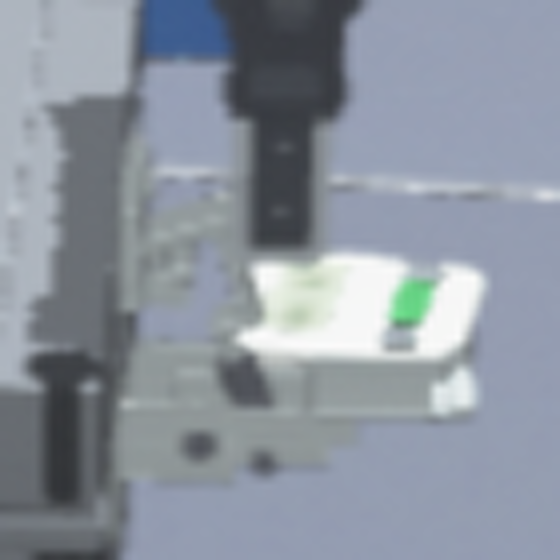

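```bash
python3 - <<'E'
from h import *
S=manip.capture("side"); W=manip.capture("wrist");crop(W,"pics/w12.png",(220,400,200,360),4.5)
f=lambda x,y,z:((proj(S,c2w(x,y,z))-[280,180])*8).round(0)
print("piv",[f(-83,y,76) for y in (14,17,19)])
for n,g in dict(s6=(-137,102.7),s7=(-129,123.2),s8=(-110.7,136.1),s10=(-94.7,139.5),s12=(-95.4,131.3)).items():
    q=ikgrip(g,(0,.2)); P=fk(*q)["P"]; print(n,q.round(2),P.round(1),[f(P[0],y,P[1]) for y in (8,11,14,17)])
for th in (.3,.1,0,-.2,-.4,-.6,-.8): 
    P=fk(th,0)["P"]; print(th,P.round(1),f(P[0],14,P[1]))
E
```

```text
piv [array([205., 441.]), array([205., 447.]), array([205., 451.])]
s6 [0.29 0.5 ] [-94.9  65.3] [array([256., 471.]), array([256., 477.]), array([256., 483.]), array([256., 490.])]
s7 [-0.41  0.22] [-99.   75.5] [array([275., 432.]), array([275., 438.]), array([275., 445.]), array([275., 451.])]
s8 [-0.77 -0.12] [-98.1  81.2] [array([272., 410.]), array([272., 417.]), array([272., 423.]), array([272., 429.])]
s10 [-0.91 -0.39] [-97.3  83.3] [array([268., 403.]), array([268., 409.]), array([268., 415.]), array([268., 421.])]
s12 [-0.38 -0.41] [-99.   75.1] [array([274., 434.]), array([275., 440.]), array([275., 446.]), array([275., 453.])]
0.3 [-94.8  65.2] [255. 484.]
0.1 [-96.7  67.8] [264. 474.]
0 [-97.5  69.2] [267. 469.]
-0.2 [-98.6  72.2] [272. 457.]
-0.4 [-99.   75.4] [275. 445.]
-0.6 [-98.8  78.6] [274. 433.]
-0.8 [-98.   81.7] [271. 421.]
```

View pics/w12.png

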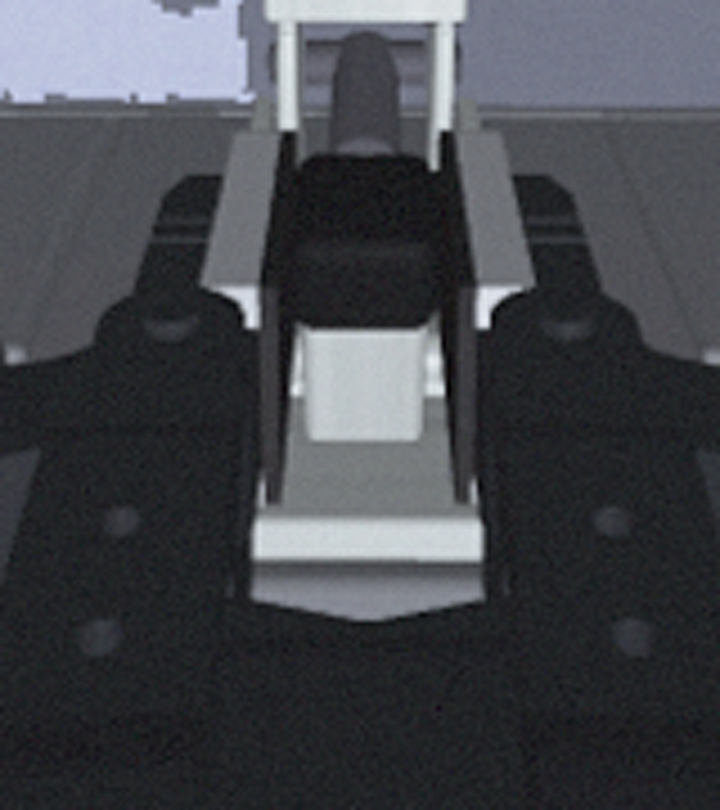

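Call:
jog_arm --commands '[0.3, 0, -0.1, 0, 0, 0, 0.3, 0, -0.1, 0, 0, 0, 0.3, 0, 0, 0, 0, 0, 0.3, 0, 0, 0, 0, 0, 0.3, 0, 0, 0, 0, 0]'

```text
t: 15.7
eef_pos: [503.5, 48.1, 146.4]
tool_rot: [-3.142, 0.002, -3.059]
force: [5.7, -3.1, 0.4]
finger_gap: 15.7
```

```bash
python3 - <<'E'
from h import *
rep()
E
```

```text
t 15.7 case [-98.1   1.7 146.4] w [503.5  48.1 146.4] zaxis case [ 0.002 -0.    -1.   ] F case [ 5.5 -3.6  0.4] gap 15.7 j [ 0.09  0.31  1.98 -0.    0.85 -1.56]
```

Call:
jog_arm --commands '[-0.3, 0, 0.1, 0, 0, 0, -0.3, 0, 0.1, 0, 0, 0, -0.3, 0, 0.1, 0, 0, 0, -0.2, 0, 0.1, 0, 0, 0, 0, 0, 0.1, 0, 0, 0]'

```text
t: 16.2
eef_pos: [503.5, 48.1, 146.0]
tool_rot: [-3.142, -0.001, -3.059]
force: [0.5, -3.1, 8.3]
finger_gap: 15.5
```

```bash
python3 - <<'E'
from h import *
rep()
E
```

```text
t 16.2 case [-98.1   1.7 146. ] w [503.5  48.1 146. ] zaxis case [-0.001 -0.    -1.   ] F case [ 0.3 -3.1  8.3] gap 15.5 j [ 0.09  0.31  1.98 -0.    0.85 -1.56]
```

Call:
jog_arm --commands '[0, 0, -0.3, 0, 0, 0, 0, 0, -0.1, 0, 0, 0, 0, 0, 0, 0, 0, 0, 0, 0, 0, 0, 0, 0, 0, 0, 0, 0, 0, 0]' --jaw 28

```text
t: 16.7
eef_pos: [503.6, 48.2, 146.0]
tool_rot: [3.141, -0.001, -3.059]
force: [0.2, 0.2, 0.6]
finger_gap: 27.7
```

```bash
python3 - <<'E'
from h import *
rep()
S=manip.capture("side"); crop(S,"pics/s13.png",(180,250,280,350),8)
W=manip.capture("wrist");crop(W,"pics/w13.png",(220,400,200,360),4.5)
E
```

```text
t 16.7 case [-98.    1.8 146. ] w [503.6  48.2 146. ] zaxis case [-0.001  0.    -1.   ] F case [0.2 0.2 0.6] gap 27.7 j [ 0.09  0.31  1.98  0.    0.85 -1.56]
```

View pics/s13.png

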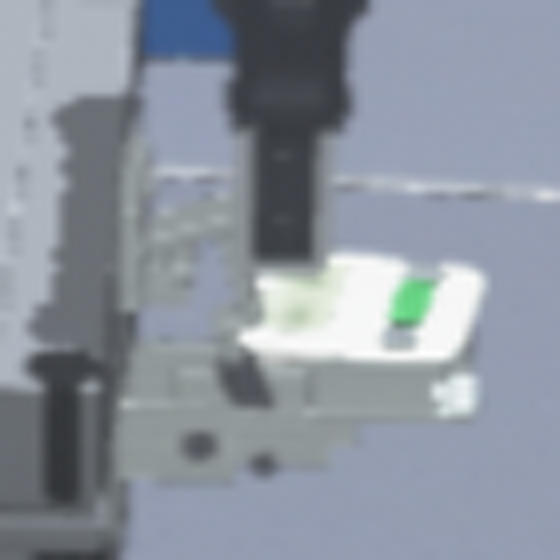

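View pics/w13.png

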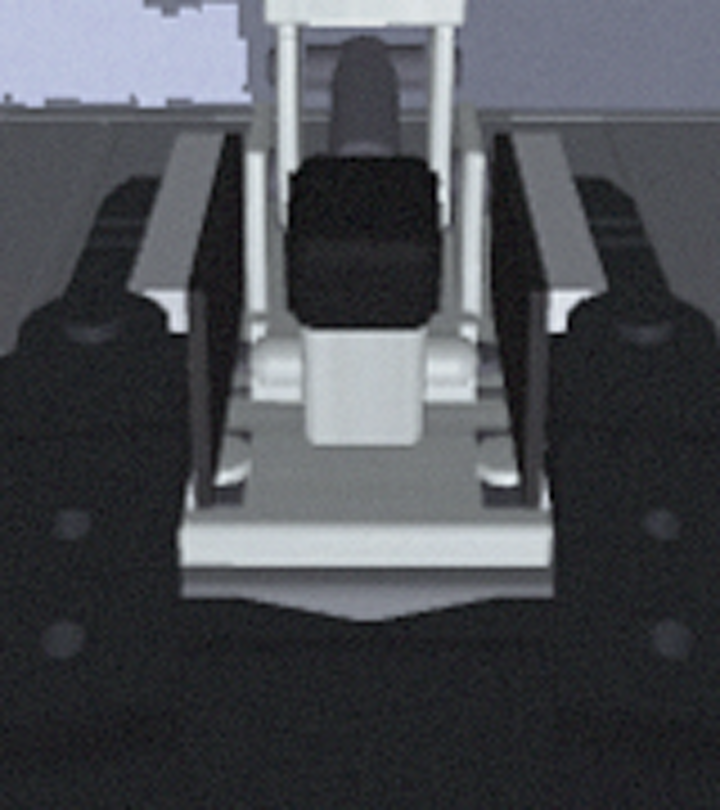

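Call:
jog_arm --commands '[0, 0, -8, 0, 0, 0, 0, 0, -15, 0, 0, 0, 0, 0, -22, 0, 0, 0, 10, 0, -10, 0, 0, 0, 30, 0, 0, 0, 0, 0]'

```text
t: 17.3
eef_pos: [466.0, 45.0, 203.2]
tool_rot: [3.142, 0.005, -3.059]
force: [0.1, -0.0, -0.6]
finger_gap: 27.9
```

```bash
python3 - <<'E'
from h import *
rep()
S=manip.capture("side"); crop(S,"pics/s14.png",(180,250,280,350),8)
R=tool(35); z=R.as_matrix()[:,2]; tipc=c2w(-127,1.7,125); plan(tipc-25*z,R,10)
E
```

```text
t 17.3 case [-135.7    1.8  203.2] w [466.   45.  203.2] zaxis case [ 0.005  0.    -1.   ] F case [ 0.1 -0.1 -0.6] gap 27.9 j [ 0.09  0.17  2.01  0.    0.95 -1.56]
[-0.2, -0.0, 5.6, -0.0, -0.7, -0.0]
[0.2, -0.0, 5.6, -0.0, -0.7, -0.0]
[0.5, -0.0, 5.6, -0.0, -0.7, -0.0]
[0.8, -0.0, 5.5, -0.0, -0.7, -0.0]
[1.2, -0.0, 5.5, -0.0, -0.7, -0.0]
[1.5, -0.0, 5.4, -0.0, -0.7, -0.0]
[1.8, -0.0, 5.3, -0.0, -0.7, -0.0]
[2.2, -0.0, 5.1, -0.0, -0.7, -0.0]
[2.5, -0.0, 5.0, -0.0, -0.7, -0.0]
[2.8, -0.0, 4.8, -0.0, -0.7, -0.0]
```

View pics/s14.png

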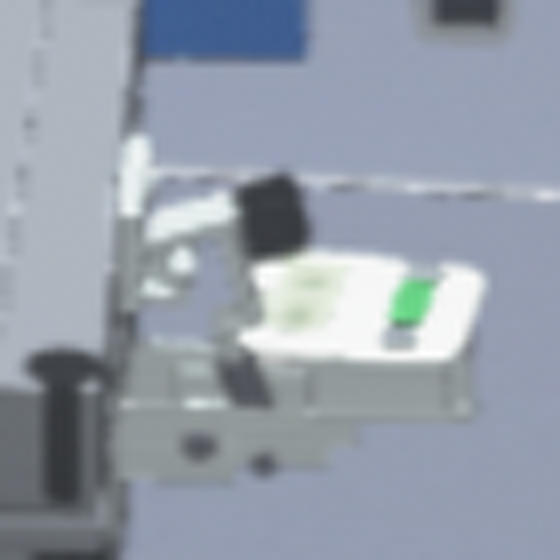

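Call:
jog_arm --commands '[-0.2, 0, 5.6, 0, -0.7, 0, 0.2, 0, 5.6, 0, -0.7, 0, 0.5, 0, 5.6, 0, -0.7, 0, 0.8, 0, 5.5, 0, -0.7, 0, 1.2, 0, 5.5, 0, -0.7, 0]' --jaw 0

```text
t: 17.85
eef_pos: [464.0, 44.8, 173.1]
tool_rot: [-3.142, 0.308, -3.059]
force: [-0.2, -0.1, -1.0]
finger_gap: 0.3
```

Call:
jog_arm --commands '[1.5, 0, 5.4, 0, -0.7, 0, 1.8, 0, 5.3, 0, -0.7, 0, 2.2, 0, 5, 0, -0.7, 0, 2.5, 0, 5, 0, -0.7, 0, 2.8, 0, 4.8, 0, -0.7, 0]'

```text
t: 18.35
eef_pos: [464.2, 43.4, 153.6]
tool_rot: [3.138, 0.595, -3.059]
force: [11.6, 6.9, 9.0]
finger_gap: 0.1
```

```bash
cat >> h.py <<'E'
def tip(): 
    p,R,s=pose(); return w2c(p+25*R.as_matrix()[:,2])
def leverpt(th,u,h):
    c,s=np.cos(th),np.sin(th); return np.array([-83-u*c-(7.5+h)*s, 76-u*s+(7.5+h)*c])
E
python3 - <<'E'
from h import *
rep(); print("tip",tip())
t=.61
for th,u in [(-.05,44),(.1,44),(.25,44),(.4,45),(.6,46),(.75,48),(.9,50),(1.05,52),(1.2,54),(1.35,56),(1.45,58),(1.5,58)]:
    h=11*np.sin(abs(th-t)); print(th,u,leverpt(th,u,h).round(1))
S=manip.capture("side"); crop(S,"pics/s15.png",(150,250,280,400),6)
E
```

```text
t 18.35 case [-137.7    0.4  153.6] w [464.2  43.4 153.6] zaxis case [ 0.56   0.003 -0.828] F case [12.2  5.9  9. ] gap 0.1 j [ 0.09  0.11  2.44 -0.23 -0.   -1.34]
tip [-123.64068869    0.49004419  132.93092587]
-0.05 44 [-126.2   92.4]
0.1 44 [-128.1   84.4]
0.25 44 [-128.4   76.1]
0.4 45 [-128.3   67.5]
0.6 46 [-125.3   56.3]
0.75 48 [-124.3   49.9]
0.9 50 [-122.4   43.5]
1.05 52 [-119.4   37. ]
1.2 54 [-115.3   30.6]
1.35 56 [-109.8   24.6]
1.45 58 [-105.6   20.3]
1.5 58 [-103.1   19.3]
```

View pics/s15.png

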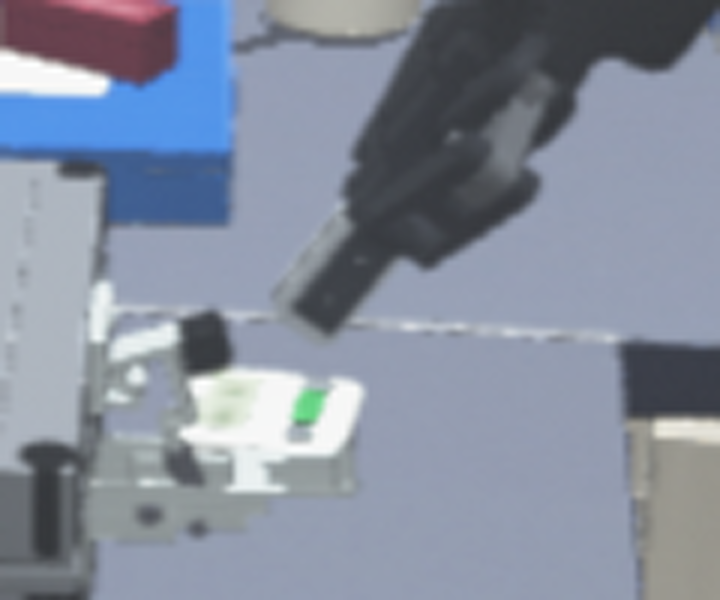

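Call:
jog_arm --commands '[0, 0, 0, 0, 0.6, 0, 0, 0, 0, 0, 0.6, 0, 0, 0, 0, 0, 0.6, 0, 0, 0, 0, 0, 0.6, 0, 0, 0, 0, 0, 0.2, 0]'

```text
t: 18.9
eef_pos: [467.8, 43.5, 156.0]
tool_rot: [3.138, 0.373, -3.058]
force: [0.4, 0.5, -0.3]
finger_gap: 0.0
```

```bash
python3 - <<'E'
from h import *
rep(); print("tip",tip())
R=tool(21); z=R.as_matrix()[:,2]; plan(c2w(-126,1.7,105)-25*z,R,5)
E
```

```text
t 18.9 case [-134.     0.2  156. ] w [467.8  43.5 156. ] zaxis case [ 0.364  0.003 -0.931] F case [ 0.4  0.5 -0.3] gap 0.0 j [ 0.09  0.12  2.29  0.    0.36 -1.57]
tip [-124.92488526    0.29136488  132.72794751]
[2.2, 0.3, 5.1, 0.01, 0.01, -0.0]
[2.2, 0.3, 5.1, 0.01, 0.01, -0.0]
[2.2, 0.3, 5.1, 0.01, 0.01, -0.0]
[2.2, 0.3, 5.1, 0.01, 0.01, -0.0]
[2.2, 0.3, 5.1, 0.01, 0.01, -0.0]
```

```bash
python3 - <<'E'
from h import *
t=.37
for th,u in [(-.05,43),(.1,43),(.25,44),(.4,45),(.6,47),(.75,50),(.9,53),(1.05,57),(1.2,61),(1.3,64),(1.4,67),(1.45,68),(1.5,68)]:
    h=11*np.sin(abs(th-t))+(3 if th>1 else 0); print(th,u,leverpt(th,u,h).round(1))
E
```

```text
-0.05 43 [-125.3   90.1]
0.1 43 [-126.8   82.1]
0.25 44 [-127.8   73.7]
0.4 45 [-127.5   65.7]
0.6 47 [-127.4   57.7]
0.75 50 [-127.5   50.4]
0.9 53 [-126.2   42.6]
1.05 57 [-126.5   35.2]
1.2 61 [-122.5   25.9]
1.3 64 [-118.7   19.5]
1.4 67 [-114.    13.4]
1.45 68 [-111.2   10.9]
1.5 68 [-108.2    9.6]
```

Call:
jog_arm --commands '[2.2, 0.3, 5.1, 0, 0, 0, 2.2, 0.3, 5.1, 0, 0, 0, 2.2, 0.3, 5, 0, 0, 0, 2.2, 0.3, 5, 0, 0, 0, 2, 0.3, 5, 0, 0, 0]'

```text
t: 19.4
eef_pos: [465.3, 44.7, 126.8]
tool_rot: [3.139, 0.372, -3.058]
force: [-0.0, 0.2, -0.9]
finger_gap: -0.3
```

```bash
python3 - <<'E'
from h import *
rep(); print("tip",tip())
E
```

```text
t 19.4 case [-136.4    1.6  126.8] w [465.3  44.7 126.8] zaxis case [ 0.363  0.002 -0.932] F case [ 0.   0.2 -0.9] gap -0.3 j [ 0.09  0.18  2.32 -0.    0.27 -1.56]
tip [-127.37191559    1.69679928  103.54986908]
```

```bash
cat >> h.py <<'E'
R90=Ro.from_matrix(np.c_[EY,EX,-EZ])
E
python3 - <<'E'
from h import *
p,Rc,s=pose()
print(np.degrees((Rc.inv()*tool(0)).as_rotvec())/5)
T=manip.capture("top")
hsv=cv2.cvtColor(T["img"],cv2.COLOR_RGB2HSV)
print("marker ends",[w2c(plane(T,px,8)).round(0) for px in ((187,287),(243,282))])
plan(c2w(-150,1.7,150),tool(0),5)
E
```

```text
[ 0.02891021  4.25776463 -0.00929831]
marker ends [array([-168.,  194.,    8.]), array([-164.,   62.,    8.])]
[0.7, 0.0, -5.4, 0.01, 0.85, -0.0]
[1.1, 0.0, -5.3, 0.01, 0.85, -0.0]
[1.5, 0.0, -5.2, 0.01, 0.85, -0.0]
[1.9, 0.0, -5.1, 0.01, 0.85, -0.0]
[2.3, 0.0, -4.9, 0.01, 0.85, -0.0]
```

Call:
jog_arm --commands '[0.7, 0, -5.4, 0, 0.85, 0, 1, 0, -5.3, 0, 0.85, 0, 1.5, 0, -5.2, 0, 0.85, 0, 2, 0, -5, 0, 0.85, 0, 2.3, 0, -5, 0, 0.85, 0]' --jaw 85

```text
t: 19.95
eef_pos: [452.7, 43.6, 151.7]
tool_rot: [3.139, -0.001, -3.057]
force: [-0.1, -1.0, -0.3]
finger_gap: 72.2
```

Call:
jog_arm --commands '[5, 0, 0, 0, 0, 1, 0, 0, 0, 0, 0, 1, 0, 0, 0, 0, 0, 1, 0, 0, 0, 0, 0, 1, 0, 0, 0, 0, 0, 1]'

```text
t: 20.45
eef_pos: [447.7, 43.1, 151.1]
tool_rot: [3.139, -0.0, 2.786]
force: [-0.5, -0.9, -0.1]
finger_gap: 85.2
```

Call:
jog_arm --commands '[0, 0, 0, 0, 0, 1, 0, 0, 0, 0, 0, 1, 0, 0, 0, 0, 0, 1, 0, 0, 0, 0, 0, 1, 0, 0, 0, 0, 0, 1]'

```text
t: 20.95
eef_pos: [447.7, 43.2, 151.1]
tool_rot: [3.139, -0.001, 2.35]
force: [-0.6, -0.1, 0.6]
finger_gap: 85.2
```

Call:
jog_arm --commands '[0, 0, 0, 0, 0, 1, 0, 0, 0, 0, 0, 1, 0, 0, 0, 0, 0, 1, 0, 0, 0, 0, 0, 1, 0, 0, 0, 0, 0, 1]'

```text
t: 21.45
eef_pos: [447.6, 43.2, 151.1]
tool_rot: [3.14, -0.002, 1.914]
force: [0.3, -0.0, -0.1]
finger_gap: 85.3
```

```bash
python3 - <<'E'
from h import *
rep()
plan(c2w(-175,1.7,116),R90,5)
E
```

```text
t 21.45 case [-154.2    1.5  151.1] w [447.6  43.2 151.1] zaxis case [ 0.001  0.003 -1.   ] F case [ 0.3 -0.  -0.1] gap 85.3 j [ 0.09  0.22  2.09  0.    0.82 -0.25]
[1.1, -4.0, 7.0, 0.0, -0.01, 0.59]
[0.9, -4.1, 7.0, 0.0, -0.01, 0.59]
[0.7, -4.1, 7.0, 0.0, -0.01, 0.59]
[0.5, -4.1, 7.0, 0.0, -0.01, 0.59]
[0.2, -4.2, 7.0, 0.0, -0.01, 0.59]
```

Call:
jog_arm --commands '[2, -10, 0, 0, 0, 0.59, 1, -10, 4, 0, 0, 0.59, 0.5, 0, 10, 0, 0, 0.59, 0, 0, 10, 0, 0, 0.59, 0, 0, 10, 0, 0, 0.59]'

```text
t: 21.95
eef_pos: [427.7, 40.3, 116.9]
tool_rot: [3.14, -0.003, 1.658]
force: [-0.3, 0.3, -0.1]
finger_gap: 85.0
```

```bash
python3 - <<'E'
from h import *
rep()
S=manip.capture("side"); crop(S,"pics/s16.png",(150,250,280,400),6)
W=manip.capture("wrist"); cv2.imwrite("pics/w16.png",W["img"][:,:,::-1])
E
```

```text
t 21.95 case [-174.3    0.4  116.9] w [427.7  40.3 116.9] zaxis case [ 0.002  0.003 -1.   ] F case [-0.3  0.3 -0.1] gap 85.0 j [ 0.09  0.26  2.16  0.    0.72 -0.  ]
```

View pics/s16.png

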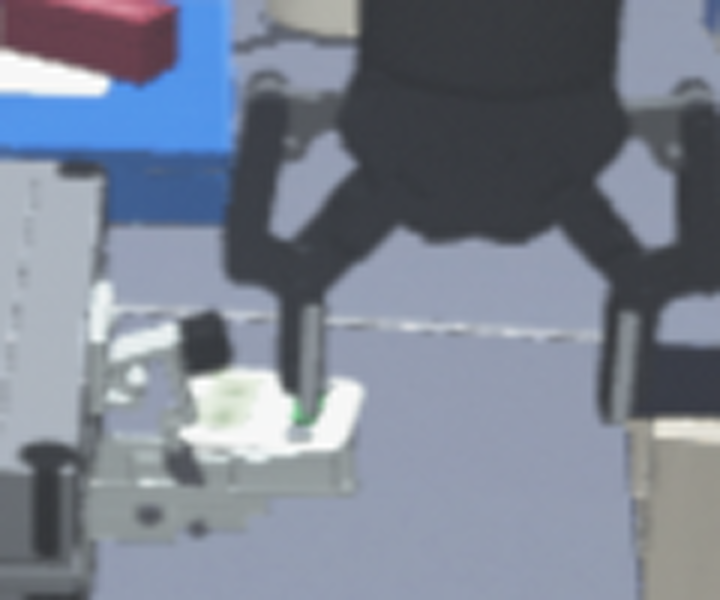

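View pics/w16.png

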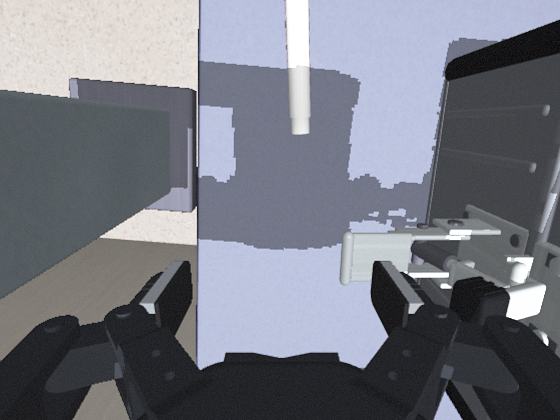

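```bash
cat >> h.py <<'E'
def ori(a,s,R0): return Ro.from_rotvec(-np.radians(a)*EY)*Ro.from_rotvec(np.radians(s)*EX)*R0
def seq(Rs,tips,off=25.):
    """rows from current pose through orientations Rs and tip points (case)"""
    p,R,_=pose(); rows=[]
    for Rn,tp in zip(Rs,tips):
        pn=c2w(*tp)-off*Rn.as_matrix()[:,2]
        d=R.inv().apply(pn-p); u=np.degrees((R.inv()*Rn).as_rotvec())/5
        rows.append([round(float(v),1) for v in d]+[round(float(v),2) for v in u]); p,R=pn,Rn
    for i in range(0,len(rows),5): print(sum(rows[i:i+5],[]))
E
python3 - <<'E'
from h import *
R0=pose()[1]
# move up/out to tip(-150,1,140) then sideways 20
n=5
seq([ori(0,s,R0) for s in (0,0,4,8,12)],[(-165,0.5,110),(-158,1,120),(-150,1,130),(-145,1,135),(-142,1,135)])
E
```

```text
[0.1, 10.2, -18.7, -0.0, 0.0, 0.0, 0.5, 7.0, -10.0, 0.0, 0.0, 0.0, -1.7, 8.0, -9.9, -0.0, 0.8, -0.0, -1.4, 5.0, -4.9, -0.0, 0.8, -0.0, -1.8, 3.0, 0.1, -0.0, 0.8, -0.0]
```

Call:
jog_arm --commands '[0, 0, -20, 0, 0, 0, 0, 2, -14, 0, 0, 0, -1.7, 10, -8, 0, 0.8, 0, -1.4, 10, -1.5, 0, 0.8, 0, -1.8, 10, 0, 0, 0.8, 0]' --jaw 0

```text
t: 22.55
eef_pos: [461.0, 38.2, 161.8]
tool_rot: [3.137, -0.215, 1.663]
force: [-0.1, -0.5, -0.2]
finger_gap: 12.3
```

```bash
python3 - <<'E'
from h import *
rep(); print(tip())
E
```

```text
t 22.55 case [-141.2   -4.5  161.8] w [461.   38.2 161.8] zaxis case [ 0.003  0.213 -0.977] F case [-0.2 -0.5 -0.2] gap 12.3 j [-0.07  0.24  2.06  0.28  0.89 -0.34]
[-141.16935491    0.83529215  137.35058718]
```

```bash
cat > seqgen.py <<'E'
from h import *
R0=R90
def go(a0,a1,s0,s1,k0,k1,t0,t1,n):
    f=lambda u,v:np.linspace(u,v,n+1)[1:]
    Rs=[ori(a,s,R0)*Ro.from_euler("z",k,degrees=True) for a,s,k in zip(f(a0,a1),f(s0,s1),f(k0,k1))]
    tips=list(zip(f(t0[0],t1[0]),f(t0[1],t1[1]),f(t0[2],t1[2])))
    seq(Rs,tips)
E
python3 - <<'E'
from seqgen import *
t=tip(); go(0,15,12.3,22,0,23,t,(-140,1,135),5)
E
```

```text
[-0.9, -1.0, 0.5, -0.54, 0.41, 0.87, -1.0, -1.0, 0.5, -0.53, 0.45, 0.76, -1.1, -0.9, 0.5, -0.48, 0.49, 0.74, -1.2, -0.8, 0.5, -0.44, 0.53, 0.72, -1.3, -0.7, 0.5, -0.39, 0.56, 0.7]
```

Call:
jog_arm --commands '[-0.9, -1, 0.5, -0.54, 0.41, 0.87, -1, -1, 0.5, -0.53, 0.45, 0.76, -1.1, -0.9, 0.5, -0.48, 0.49, 0.74, -1.2, -0.8, 0.5, -0.44, 0.53, 0.72, -1.3, -0.7, 0.5, -0.39, 0.56, 0.7]'

```text
t: 23.05
eef_pos: [455.7, 33.6, 156.8]
tool_rot: [3.033, -0.447, 1.328]
force: [0.2, -0.6, -0.4]
finger_gap: -0.4
```

```bash
python3 - <<'E'
from seqgen import *
rep(); t=tip(); print(t); go(15,30,22,22,23,46,t,(-140,1,135),5)
E
```

```text
t 23.05 case [-147.    -8.6  156.8] w [455.7  33.6 156.8] zaxis case [ 0.241  0.372 -0.896] F case [ 0.2 -0.6 -0.4] gap -0.4 j [-0.23  0.2   2.21  0.7   0.73 -0.5 ]
[-140.91489328    0.6630011   134.39751012]
[-0.4, -0.9, -0.0, -0.47, 0.27, 0.67, -0.4, -0.9, 0.0, -0.48, 0.28, 0.7, -0.5, -0.9, 0.0, -0.46, 0.32, 0.7, -0.5, -0.8, 0.0, -0.43, 0.35, 0.7, -0.6, -0.8, 0.0, -0.4, 0.38, 0.7]
```

Call:
jog_arm --commands '[-0.4, -0.9, 0, -0.47, 0.27, 0.67, -0.4, -0.9, 0, -0.48, 0.28, 0.7, -0.5, -0.9, 0, -0.46, 0.32, 0.7, -0.5, -0.8, 0, -0.43, 0.35, 0.7, -0.6, -0.8, 0, -0.4, 0.38, 0.7]'

```text
t: 23.55
eef_pos: [451.1, 33.4, 155.2]
tool_rot: [3.002, -0.624, 1.001]
force: [-0.4, -0.2, -0.5]
finger_gap: -0.0
```

```bash
python3 - <<'E'
from seqgen import *
rep(); t=tip(); print(t); go(30,45,22,20,46,70,t,(-140,1,135),5)
E
```

```text
t 23.55 case [-151.5   -8.4  155.2] w [451.1  33.4 155.2] zaxis case [ 0.463  0.374 -0.803] F case [-0.4 -0.1 -0.5] gap -0.0 j [-0.31  0.18  2.37  1.18  0.6  -0.71]
[-139.96470532    0.92640401  135.10387064]
[-0.8, -1.0, 0.0, -0.43, 0.37, 0.72, -0.9, -0.9, 0.0, -0.4, 0.4, 0.74, -0.9, -0.8, 0.0, -0.36, 0.43, 0.74, -1.0, -0.8, 0.0, -0.33, 0.46, 0.75, -1.1, -0.7, 0.0, -0.29, 0.49, 0.75]
```

Call:
jog_arm --commands '[-0.8, -1, 0, -0.43, 0.37, 0.72, -0.9, -0.9, 0, -0.4, 0.4, 0.74, -0.9, -0.8, 0, -0.36, 0.43, 0.74, -1, -0.8, 0, -0.33, 0.46, 0.75, -1, -0.7, 0, -0.29, 0.49, 0.75]'

```text
t: 24.05
eef_pos: [446.1, 33.6, 151.9]
tool_rot: [3.118, -0.843, 0.591]
force: [-0.9, 0.5, -0.6]
finger_gap: -0.2
```

```bash
python3 - <<'E'
from seqgen import *
rep(); t=tip(); print(t); go(45,50,20,10,70,90,t,(-132,1.5,130),5)
E
```

```text
t 24.05 case [-156.6   -7.9  151.9] w [446.1  33.6 151.9] zaxis case [ 0.665  0.341 -0.665] F case [-0.9  0.6 -0.6] gap -0.2 j [-0.37  0.24  2.53  1.86  0.67 -1.11]
[-139.96060397    0.68147001  135.32871086]
[0.1, -0.4, 1.8, -0.43, 0.06, 0.75, 0.0, -0.4, 1.9, -0.43, 0.09, 0.74, -0.0, -0.5, 1.9, -0.43, 0.12, 0.75, -0.1, -0.6, 1.9, -0.42, 0.15, 0.75, -0.1, -0.6, 1.9, -0.41, 0.18, 0.76]
```

```bash
python3 - <<'E'
from seqgen import *
t=tip(); go(45,44,20,8,70,90,t,(-130,1.5,128),5)
E
```

```text
[0.5, -0.2, 2.4, -0.44, -0.18, 0.82, 0.6, -0.3, 2.4, -0.46, -0.15, 0.81, 0.6, -0.5, 2.4, -0.47, -0.12, 0.81, 0.6, -0.6, 2.4, -0.47, -0.09, 0.81, 0.5, -0.7, 2.5, -0.48, -0.06, 0.81]
```

Call:
jog_arm --commands '[0.5, -0.2, 2.4, -0.44, -0.18, 0.82, 0.6, -0.3, 2.4, -0.46, -0.15, 0.81, 0.6, -0.5, 2.4, -0.47, -0.12, 0.81, 0.6, -0.6, 2.4, -0.47, -0.09, 0.81, 0.5, -0.7, 2.5, -0.48, -0.06, 0.81]'

```text
t: 24.55
eef_pos: [454.8, 40.7, 145.6]
tool_rot: [-3.002, -0.766, 0.084]
force: [1.5, 0.1, 1.0]
finger_gap: -0.0
```

```bash
python3 - <<'E'
from seqgen import *
rep(); t=tip(); print(t); 
S=manip.capture("side"); crop(S,"pics/s17.png",(130,270,270,410),5)
go(44,44,8,0,90,90,t,(-127,1.5,108),5)
E
```

```text
t 24.55 case [-147.3   -1.5  145.6] w [454.8  40.7 145.6] zaxis case [ 0.686  0.139 -0.714] F case [ 1.5 -0.   1. ] gap -0.0 j [-0.1   0.19  2.56  2.47  0.43 -1.08]
[-130.10281009    1.91754528  127.76233873]
[-2.4, -0.2, 3.2, -0.28, 0.02, -0.07, -2.3, -0.3, 3.3, -0.32, -0.0, 0.0, -2.3, -0.3, 3.3, -0.32, 0.0, 0.0, -2.3, -0.4, 3.3, -0.32, 0.0, -0.0, -2.3, -0.5, 3.3, -0.32, -0.0, -0.0]
```

View pics/s17.png

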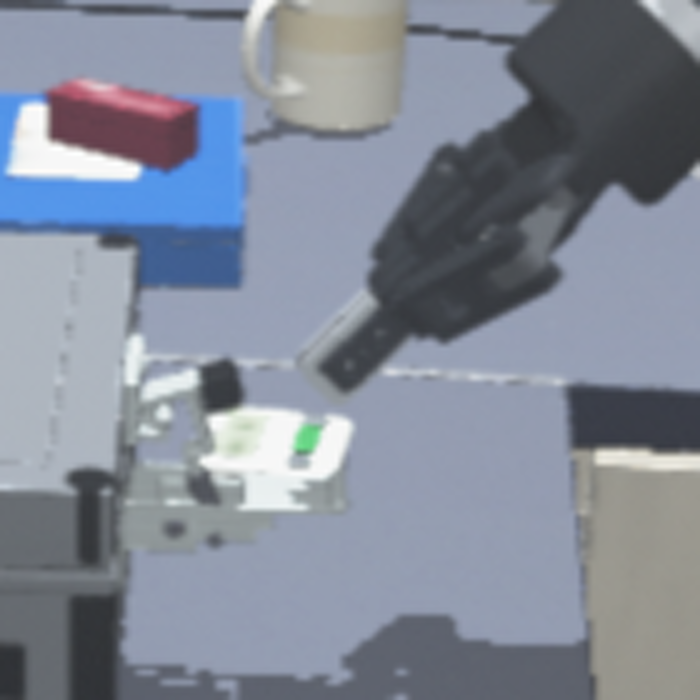

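```bash
python3 - <<'E'
from seqgen import *
t=tip(); go(44,37,8,8,90,90,t,(-127,1.5,98),5)
E
```

```text
[-3.1, 0.8, 4.7, 0.04, -0.25, -0.03, -3.0, 0.7, 4.7, -0.0, -0.28, 0.04, -2.9, 0.7, 4.8, -0.0, -0.28, 0.04, -2.7, 0.7, 4.9, -0.0, -0.28, 0.04, -2.6, 0.8, 5.0, 0.0, -0.28, 0.04]
```

Call:
jog_arm --commands '[-3, 0.8, 4.7, 0, -0.26, 0, -3, 0.7, 4.7, 0, -0.28, 0.04, -2.9, 0.7, 4.8, 0, -0.28, 0.04, -2.7, 0.7, 4.9, 0, -0.28, 0.04, -2.6, 0.8, 5, 0, -0.28, 0.04]'

```text
t: 25.1
eef_pos: [460.2, 40.3, 117.2]
tool_rot: [-3.006, -0.643, 0.094]
force: [-0.4, -0.6, -0.0]
finger_gap: -0.1
```

```bash
cat >> seqgen.py <<'E'
def push(ths,us,a1,extra=0.,y=1.5):
    """lever angles -> tip path, tilt from current to a1"""
    p,R,_=pose(); z=R.as_matrix()[:,2]; a0=np.degrees(np.arctan2(z@EX,-z@EZ)); print("tilt",a0.round(1))
    n=len(ths); As=np.linspace(a0,a1,n+1)[1:]; Rs=[];T=[]
    for th,u,a in zip(ths,us,As):
        h=11*np.sin(abs(th-np.radians(a)))-extra; x,zz=leverpt(th,u,h); T.append((x,y,zz)); Rs.append(ori(a,8,R0)*Ro.from_euler("z",90,degrees=True))
    print("end tip",np.round(T[-1],1)); seq(Rs,T)
E
python3 - <<'E'
from seqgen import *
rep(); print(tip()); push([0.0,0.0,.0,.02,.05],[43]*5,37)
E
```

```text
t 25.1 case [-141.9   -2.4  117.2] w [460.2  40.3 117.2] zaxis case [ 0.593  0.14  -0.793] F case [-0.5 -0.6 -0. ] gap -0.1 j [-0.08  0.24  2.49  2.28  0.31 -0.88]
[-127.06170831    1.14095626   97.33714922]
tilt 36.8
end tip [-126.6    1.5   87.5]
[-3.5, 0.5, 6.4, -0.01, 0.01, 0.08, -0.0, -0.0, -0.0, -0.0, 0.01, -0.0, -0.0, -0.0, -0.0, -0.0, 0.01, -0.0, -0.9, 0.1, 0.7, 0.0, 0.01, -0.0, -1.2, 0.1, 1.0, 0.0, 0.01, -0.0]
```

Call:
jog_arm --commands '[-1.2, 0.2, 2, 0, 0, 0, -1.2, 0.1, 2, 0, 0, 0, -1.2, 0.1, 1.7, 0, 0, 0, -1.2, 0.1, 1.4, 0, 0, 0, -1.2, 0.1, 1.2, 0, 0, 0]'

```text
t: 25.6
eef_pos: [459.7, 41.3, 107.0]
tool_rot: [-3.004, -0.644, 0.09]
force: [-0.5, -1.1, 1.8]
finger_gap: 0.4
```

```bash
python3 - <<'E'
from seqgen import *
rep(); print(tip()); push([.08,.11,.14,.17,.2],[43]*5,36)
S=manip.capture("side"); crop(S,"pics/s18.png",(150,270,270,390),5)
E
```

```text
t 25.6 case [-142.3   -1.4  107. ] w [459.7  41.3 107. ] zaxis case [ 0.594  0.14  -0.792] F case [-0.5 -1.   1.8] gap 0.4 j [-0.07  0.27  2.5   2.38  0.34 -0.97]
[-127.4437386     2.14130814   87.19205231]
tilt 36.9
end tip [-127.5    1.5   79.3]
[-0.3, 0.8, 1.3, -0.01, -0.03, 0.05, -1.1, 0.2, 1.2, 0.0, -0.03, 0.0, -1.1, 0.2, 1.2, -0.0, -0.03, 0.0, -1.0, 0.2, 1.2, 0.0, -0.03, 0.0, -1.0, 0.2, 1.3, -0.0, -0.03, 0.0]
```

View pics/s18.png

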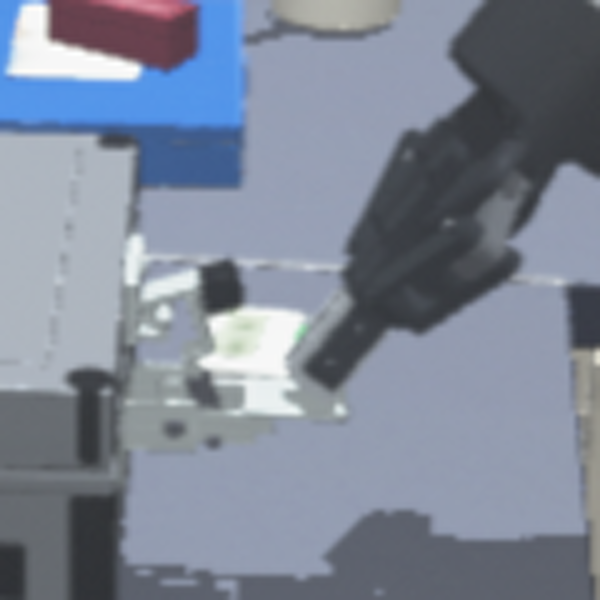

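Call:
jog_arm --commands '[-0.6, 0.2, 1.3, 0, -0.03, 0, -1.1, 0.2, 1.2, 0, -0.03, 0, -1.1, 0.2, 1.2, 0, -0.03, 0, -1, 0.2, 1.2, 0, -0.03, 0, -1, 0.2, 1.3, 0, -0.03, 0]'

```text
t: 26.15
eef_pos: [459.9, 41.3, 99.3]
tool_rot: [-3.005, -0.631, 0.092]
force: [-0.2, 0.1, 2.3]
finger_gap: -0.2
```

```bash
python3 - <<'E'
from seqgen import *
rep(); print(tip()); push([.25,.3,.35,.4,.45],[43,43.5,44,44.5,45],36)
S=manip.capture("side"); crop(S,"pics/s19.png",(150,270,270,390),5)
E
```

```text
t 26.15 case [-142.1   -1.4   99.3] w [459.9  41.3  99.3] zaxis case [ 0.584  0.14  -0.8  ] F case [-0.2  0.1  2.3] gap -0.2 j [-0.07  0.29  2.5   2.39  0.34 -0.99]
[-127.51269923    2.10761701   79.26690398]
tilt 36.1
end tip [-127.6    1.5   64.9]
[-1.6, 0.9, 2.1, -0.01, -0.0, 0.07, -1.9, 0.3, 2.1, -0.0, -0.0, 0.0, -1.8, 0.3, 2.3, 0.0, -0.0, 0.0, -1.7, 0.3, 2.4, -0.0, -0.0, 0.0, -1.5, 0.4, 2.5, 0.0, -0.0, 0.0]
```

View pics/s19.png

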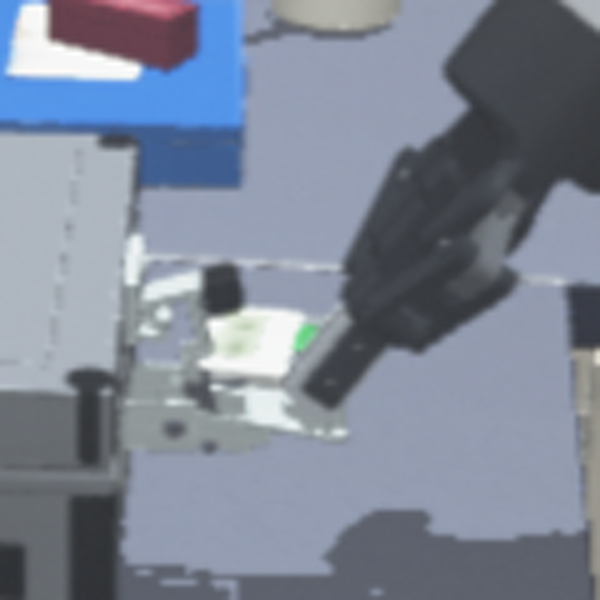

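Call:
jog_arm --commands '[-1.6, 0.3, 2, 0, 0, 0, -1.8, 0.3, 2.1, 0, 0, 0, -1.8, 0.3, 2.2, 0, 0, 0, -1.7, 0.3, 2.3, 0, 0, 0, -1.5, 0.4, 2.4, 0, 0, 0]'

```text
t: 26.7
eef_pos: [459.9, 41.1, 85.2]
tool_rot: [-3.005, -0.631, 0.092]
force: [2.1, 1.0, 3.7]
finger_gap: -0.4
```

```bash
python3 - <<'E'
from seqgen import *
rep(); print(tip()); push([.5,.55,.6,.65,.7],[45,45.5,46,46.5,47],36)
S=manip.capture("side"); crop(S,"pics/s20.png",(150,270,270,390),5)
E
```

```text
t 26.7 case [-142.2   -1.5   85.2] w [459.9  41.1  85.2] zaxis case [ 0.584  0.14  -0.8  ] F case [2.2 0.8 3.7] gap -0.4 j [-0.07  0.34  2.5   2.48  0.38 -1.08]
[-127.58997459    1.9767692    65.20503056]
tilt 36.1
end tip [-124.3    1.5   52.1]
[-1.1, 0.8, 2.8, -0.01, -0.01, 0.06, -1.2, 0.4, 2.7, 0.0, -0.01, 0.0, -1.0, 0.4, 2.8, -0.0, -0.01, 0.0, -0.9, 0.3, 2.4, 0.0, -0.01, 0.0, -0.8, 0.3, 1.8, 0.0, -0.01, 0.0]
```

View pics/s20.png

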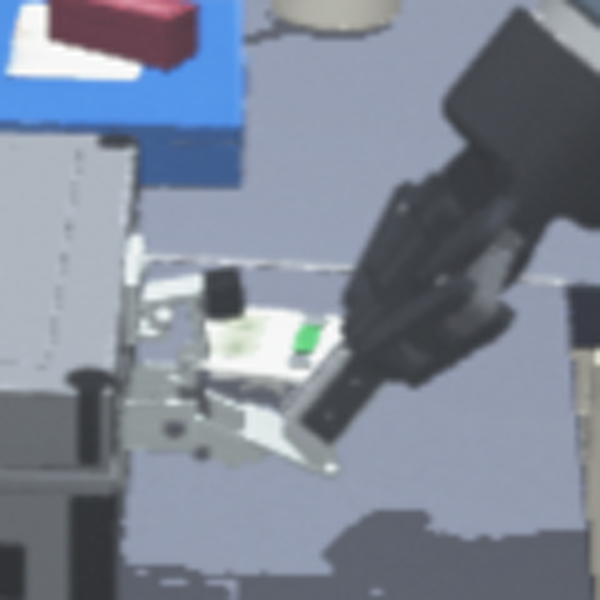

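Call:
jog_arm --commands '[-1.1, 0.4, 2.8, 0, 0, 0, -1.2, 0.4, 2.7, 0, 0, 0, -1, 0.4, 2.8, 0, 0, 0, -0.9, 0.3, 2.4, 0, 0, 0, -0.8, 0.3, 1.8, 0, 0, 0]'

```text
t: 27.25
eef_pos: [463.2, 41.3, 72.0]
tool_rot: [-3.005, -0.631, 0.092]
force: [1.9, 0.9, 3.3]
finger_gap: -0.3
```

```bash
python3 - <<'E'
from seqgen import *
rep(); print(tip()); push([.75,.8,.85,.9,.95],[48,49,50,51,52],36)
E
```

```text
t 27.25 case [-138.8   -1.6   72. ] w [463.2  41.3  72. ] zaxis case [ 0.584  0.14  -0.8  ] F case [2.  0.8 3.3] gap -0.3 j [-0.07  0.39  2.5   2.55  0.42 -1.15]
[-124.25740773    1.91284165   52.00816647]
tilt 36.1
end tip [-122.2    1.5   40.1]
[-1.2, 0.7, 1.8, -0.01, -0.0, 0.06, -1.2, 0.3, 2.0, 0.0, -0.0, 0.0, -1.1, 0.3, 2.2, -0.0, -0.0, 0.0, -1.0, 0.3, 2.3, 0.0, -0.0, 0.0, -0.9, 0.3, 2.4, 0.0, -0.0, 0.0]
```

Call:
jog_arm --commands '[-1.2, 0.3, 1.8, 0, 0, 0, -1.2, 0.3, 2, 0, 0, 0, -1.1, 0.3, 2.2, 0, 0, 0, -1, 0.3, 2.3, 0, 0, 0, -0.9, 0.3, 2.4, 0, 0, 0]'

```text
t: 27.75
eef_pos: [464.3, 41.4, 59.7]
tool_rot: [-3.006, -0.629, 0.092]
force: [-0.3, 0.9, 1.6]
finger_gap: -0.1
```

```bash
python3 - <<'E'
from seqgen import *
rep(); print(tip()); push([1.,1.05,1.1,1.15,1.2],[53,53.5,54,55,56],36)
S=manip.capture("side"); crop(S,"pics/s21.png",(150,270,270,390),5)
E
```

```text
t 27.75 case [-137.7   -1.6   59.7] w [464.3  41.4  59.7] zaxis case [ 0.582  0.14  -0.801] F case [-0.2  0.9  1.6] gap -0.1 j [-0.07  0.43  2.5   2.59  0.45 -1.2 ]
[-123.17390099    1.90008665   39.64960865]
tilt 36.0
end tip [-115.8    1.5   28.7]
[0.3, 0.8, 2.7, -0.01, -0.0, 0.06, -0.2, 0.3, 2.4, 0.0, -0.0, 0.0, -0.1, 0.3, 2.4, 0.0, -0.0, 0.0, -0.4, 0.4, 2.7, -0.0, -0.0, 0.0, -0.2, 0.4, 2.8, 0.0, -0.0, 0.0]
```

View pics/s21.png

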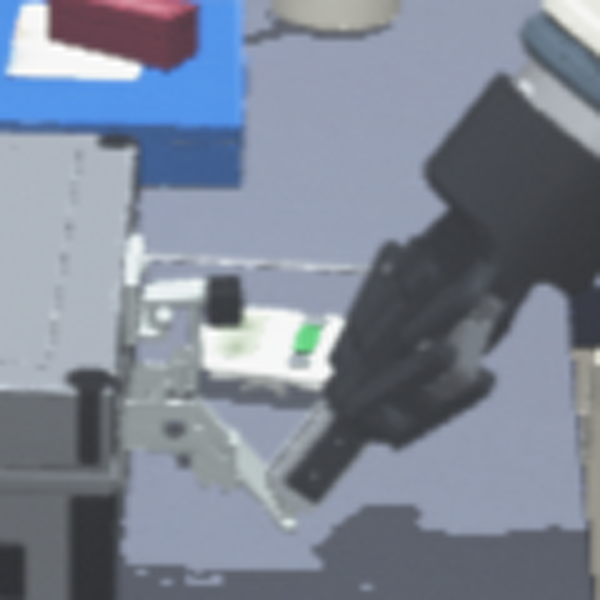

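Call:
jog_arm --commands '[0.3, 0.4, 2.7, 0, 0, 0, -0.1, 0.3, 2.5, 0, 0, 0, -0.1, 0.3, 2.5, 0, 0, 0, -0.3, 0.4, 2.7, 0, 0, 0, -0.2, 0.4, 2.8, 0, 0, 0]'

```text
t: 28.3
eef_pos: [472.6, 42.1, 49.0]
tool_rot: [-3.005, -0.631, 0.092]
force: [-0.1, -0.5, 0.6]
finger_gap: 0.3
```

```bash
python3 - <<'E'
from seqgen import *
rep(); print(tip()); push([1.25,1.3,1.35,1.4,1.45],[57,57.5,58,58.5,59],36)
S=manip.capture("side"); crop(S,"pics/s22.png",(150,270,270,390),5)
E
```

```text
t 28.3 case [-129.4   -1.6   49. ] w [472.6  42.1  49. ] zaxis case [ 0.583  0.14  -0.8  ] F case [-0.1 -0.5  0.6] gap 0.3 j [-0.07  0.47  2.48  2.63  0.48 -1.23]
[-114.84677612    1.92386365   29.04413906]
tilt 36.1
end tip [-105.6    1.5   19.3]
[-1.1, 0.8, 2.5, -0.01, -0.0, 0.06, 0.5, 0.4, 2.6, 0.0, -0.0, 0.0, 0.6, 0.4, 2.7, 0.0, -0.0, 0.0, 0.8, 0.4, 2.7, -0.0, -0.0, 0.0, 0.9, 0.4, 2.7, 0.0, -0.0, 0.0]
```

View pics/s22.png

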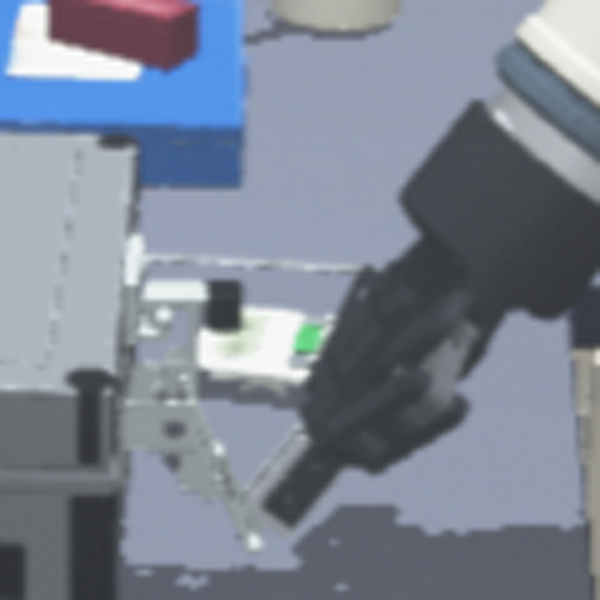

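Call:
jog_arm --commands '[-0.5, 0.4, 2.5, 0, 0, 0, 0.5, 0.4, 2.6, 0, 0, 0, 0.6, 0.4, 2.7, 0, 0, 0, 0.8, 0.4, 2.7, 0, 0, 0, 0.9, 0.4, 2.7, 0, 0, 0]'

```text
t: 28.85
eef_pos: [482.4, 42.9, 39.7]
tool_rot: [-3.005, -0.631, 0.092]
force: [0.4, -0.5, 0.3]
finger_gap: -0.0
```

```bash
python3 - <<'E'
from seqgen import *
rep(); print(tip()); push([1.47,1.5,1.53,1.55,1.57],[59]*5,36)
S=manip.capture("side"); crop(S,"pics/s23.png",(150,270,270,390),5)
E
```

```text
t 28.85 case [-119.6   -1.7   39.7] w [482.4  42.9  39.7] zaxis case [ 0.583  0.14  -0.8  ] F case [ 0.4 -0.6  0.3] gap -0.0 j [-0.06  0.51  2.46  2.64  0.49 -1.25]
[-105.03379626    1.79420127   19.66568804]
tilt 36.1
end tip [-99.4   1.5  17. ]
[-0.1, 0.4, 0.9, -0.01, -0.0, 0.06, 0.9, 0.2, 1.4, 0.0, -0.0, 0.0, 0.9, 0.2, 1.3, 0.0, -0.0, 0.0, 0.6, 0.1, 0.9, -0.0, -0.0, 0.0, 0.7, 0.1, 0.9, 0.0, -0.0, 0.0]
```

View pics/s23.png

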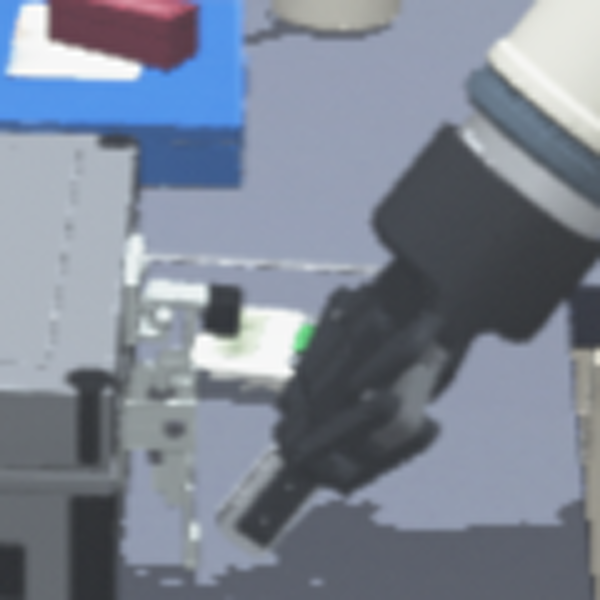

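Call:
jog_arm --commands '[0.4, 0.2, 1.2, 0, 0, 0, 0.9, 0.2, 1.4, 0, 0, 0, 0.9, 0.2, 1.3, 0, 0, 0, 0.6, 0.1, 0.9, 0, 0, 0, 0.6, 0.1, 0.8, 0, 0, 0]'

```text
t: 29.4
eef_pos: [488.3, 43.4, 37.3]
tool_rot: [-3.005, -0.631, 0.092]
force: [0.1, 0.5, -0.4]
finger_gap: 0.1
```

```bash
python3 - <<'E'
from seqgen import *
rep(); print(tip())
S=manip.capture("side"); crop(S,"pics/s24.png",(150,270,270,390),5)
E
```

```text
t 29.4 case [-113.6   -1.7   37.3] w [488.3  43.4  37.3] zaxis case [ 0.583  0.14  -0.8  ] F case [ 0.1  0.5 -0.4] gap 0.1 j [-0.06  0.52  2.45  2.65  0.49 -1.25]
[-99.04796901   1.82012057  17.27300611]
```

View pics/s24.png

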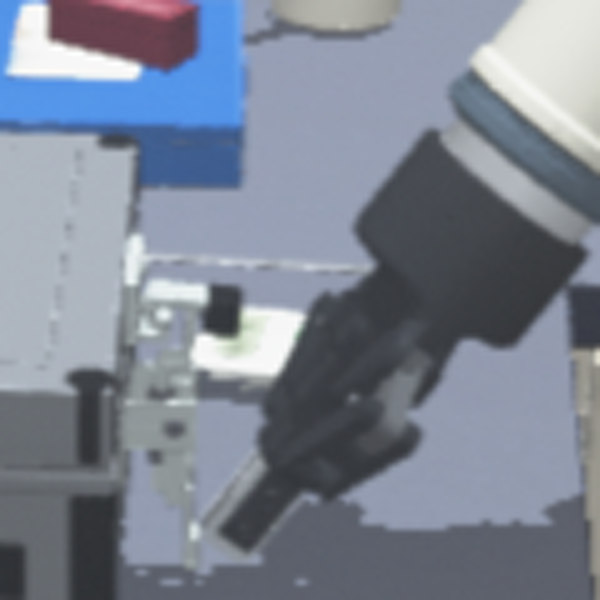

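Call:
jog_arm --commands '[0.5, 0, 0.3, 0, 0, 0, 0.5, 0, 0.3, 0, 0, 0, 0.5, 0, 0.3, 0, 0, 0, 0.4, 0, 0.3, 0, 0, 0, 0.4, 0, 0.3, 0, 0, 0]'

```text
t: 29.95
eef_pos: [490.9, 43.8, 37.4]
tool_rot: [-3.005, -0.631, 0.092]
force: [-0.5, 0.1, -0.8]
finger_gap: -0.0
```

Call:
jog_arm --commands '[0.4, 0, 0.3, 0, 0, 0, 0.4, 0, 0.3, 0, 0, 0, 0.4, 0, 0.3, 0, 0, 0, 0.4, 0, 0.3, 0, 0, 0, 0.4, 0, 0.3, 0, 0, 0]'

```text
t: 30.45
eef_pos: [492.4, 44.2, 37.1]
tool_rot: [-3.006, -0.629, 0.092]
force: [-6.2, -2.1, 4.8]
finger_gap: 0.1
```

Call:
jog_arm --commands '[-1, 0, -2, 0, 0, 0, -2, 0, -6, 0, 0, 0, -2, 0, -14, 0, 0, 0, 0, 0, -16, 0, 0, 0, 0, 0, -16, 0, 0, 0]'

```text
t: 30.95
eef_pos: [458.2, 33.6, 78.2]
tool_rot: [-3.005, -0.631, 0.092]
force: [-0.1, -0.1, 0.7]
finger_gap: -0.1
```

```bash
python3 - <<'E'
from seqgen import *
rep(); print(tip())
S=manip.capture("side"); crop(S,"pics/s25.png",(150,270,270,390),5)
T=manip.capture("top"); cv2.imwrite("pics/t25.png",T["img"][:,:,::-1])
W=manip.capture("wrist"); cv2.imwrite("pics/w25.png",W["img"][:,:,::-1])
E
```

```text
t 30.95 case [-144.5   -8.9   78.2] w [458.2  33.6  78.2] zaxis case [ 0.583  0.14  -0.8  ] F case [-0.1 -0.1  0.7] gap -0.1 j [-0.1   0.37  2.51  2.48  0.41 -1.11]
[-129.9283953    -5.37399252   58.16390122]
```

View pics/s25.png

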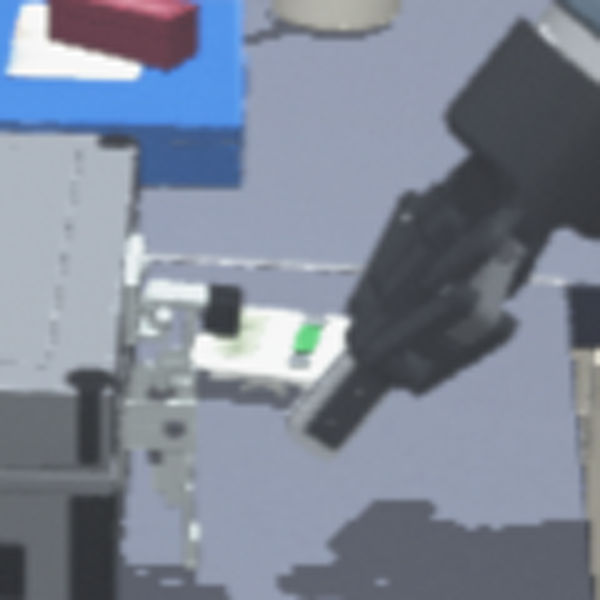

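View pics/w25.png

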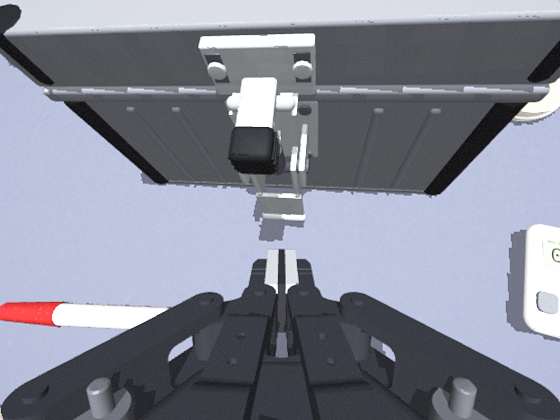

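View pics/t25.png

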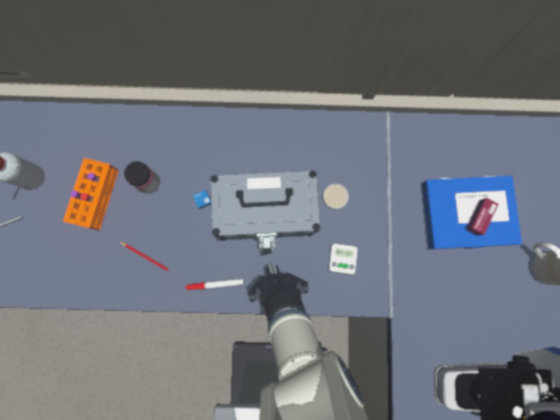

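Call:
jog_arm --commands '[0, 0, -3, 0, 0, 0, 0, 0, 0, 0, 0, 0, 0, 0, 0, 0, 0, 0, 0, 0, 0, 0, 0, 0, 0, 0, 0, 0, 0, 0]'

```text
t: 31.6
eef_pos: [456.9, 33.2, 79.8]
tool_rot: [-3.005, -0.63, 0.092]
force: [0.1, 0.9, -0.5]
finger_gap: -0.2
```

```bash
python3 - <<'E'
from h import *
rep(); print(manip.hand_in())
E
```

```text
t 31.6 case [-145.8   -9.1   79.8] w [456.9  33.2  79.8] zaxis case [ 0.583  0.14  -0.8  ] F case [ 0.2  0.9 -0.5] gap -0.2 j [-0.1   0.36  2.51  2.47  0.41 -1.1 ]
the job is handed in; nothing more can be done
None
```

The case is shut and latched, and I handed the job in at 31.6 s; no verdict came back.

I pressed the lid shut (about 16 N at the last reading). Then I felt the claw along the keeper's back plate and down behind its nose. The highest single-axis wrist reading there was about 8 N. An outward pull of about 6 N confirmed that the tooth was behind the nose. I then swung the lever over centre with closed fingertips, with wrist readings under 5 N, and it snapped home by itself.

**Last checks**
- **Lever:** a light push of about 8 N on the hanging handle met a firm stop. The side and wrist pictures show it lying straight down along the front.
- **Claw:** the hook sits on the keeper's nose, with the nose ends showing on both sides.
- **Surroundings:** the dish, timer, small box and marker look unmoved, and the arm stands clear with no force on the wrist.

**Not measured, failed or disagreed**
- **Spring draw and claw pull:** I could not measure either directly.
- **Keeper position:** the side and wrist views gave positions about 4 mm apart, so I relied on feel.
- **Lever angle:** while I was moving the claw, the pictures showed the lever about 0.3 rad lower than my position model.
- **Wrist limit:** my first try at tilting the tool ran joint 5 to its limit of 0, with a brief wrist reading of about 16 N. I backed off at once and turned the wrist the other way round before pushing the lever.

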